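# Hang the sample pot on the spring balance by its bail

### The arm

A 6-joint arm with a two-finger parallel gripper is mounted at the origin on the work surface. World frame = base frame: x ahead of the robot, y to its left, z up, the work surface at z = 0. Lengths are in m, angles in rad, forces in N, time in s.
With the tool pointing down it reaches from about 0.375 to 0.9 m from the base axis. Payload 3.1 kg.
Tool frame: the origin (TCP) lies midway between the tips of the shut fingers; the grasp point (between the pads) lies 19 mm behind it; z points along the fingers, x is the direction in which the jaws open and shut, and the axes are right-handed (so a half turn about z gives the same grasp; the last joint's range is limited). The gripper opens to 87 mm and grips with 3 to 60 N. Pads are 19 mm wide; open, the fingers measure 117 mm over their backs; the gripper's body (75 mm by 190 mm) begins 51 mm behind the grasp point.
Start: joints at [1.133, 0.527, 1.433, -0, 1.181, -0.178], TCP at [0.161, 0.604, 0.223] pointing down, gripper open.
Joint ranges: [-3.08, 3.08], [-0.75, 2.2], [0.22, 2.44], [-1.43, 4.57], [0, 2.65], [-2.85, 2.85]. Speed limits (rad/s): [2.79, 2.79, 3.14, 3.14, 3.14, 3.14].

### API

Orientations are given as a unit quaternion [x, y, z, w].
In Python, from rig import * gives the robot as it stands.
- The arm moves only by the tool drive_tool, never from a script. Its argument "plan" is a list of rows, each an object with "offset": the shift along the tool's x, y, z in cm, a list of three; "delta_rot": the turn, a rotation vector about the tool's x, y, z in degrees, a list of three; "jaw": the finger opening in cm, from 0 to 8.7. In form: [{"offset": [dx, dy, dz], "delta_rot": [wx, wy, wz], "jaw": jaw}, ...]. A call has exactly 8 rows; each row is the pose to reach, as a shift and turn from the pose commanded when the call began, along the tool's axes at that moment; what a row does not reach only later rows make up. A row lasts 1/12 s, in which the tool goes at most 41.7 mm and 7.16 degrees, less where a joint would pass 70% of its speed; a pose out of reach is approached as far as the arm can. A call with a gripper value outside its range is refused whole. The fingers move at their own pace and stop on an object; "squeeze" is the grip in N (left out, the last holds). Time passes only in rows, so rows that repeat a pose let the fingers close, or fill a call up. It gives the time, the measured TCP pose, the force and the opening at its end, in the units of the state.
- get_obs(): the state, without advancing time (a new reading comes with each control period).
- camera(name): name is "scene" or "top" or "wrist"; returns the picture (420x560x3 uint8, red, green, blue); there is no depth.
- calibration(name): a dict with "K" (3x3 intrinsics, pixels), "distortion" ([k1, k2, p1, p2, k3] as OpenCV has them; the pictures are not rectified), "pose" (4x4, takes a point from camera to world coordinates); the wrist camera has in their place "tool_from_camera" (4x4, takes a point from camera to tool coordinates, whose origin is the TCP and whose axes are the tool frame's). Camera axes: x right, y down, z forward; pixel columns grow to the right and rows downward; lengths in m; the calibration is good to about 2 mm. A picture is of the moment at which its call begins: read the wrist's pose just before it. calibration takes no time and is no camera call.
- hand_in(): hands the job in, once; it reports no verdict.
The state is a dict: "time": time; "q": joint angles; "joint_velocities": joint speeds; "joint_torque": joint torques, N m; "position": TCP position; "tool_rot": TCP orientation; "ft_force": force on the tool from outside, world axes, zero at the start; "moment": the same for the moment, N m; "grip_width": finger opening in m.
Only numpy, scipy, OpenCV 4.12 (cv2) and the standard library are available. Lean on these libraries where they do the work, as an engineer would, in place of code of your own. Each camera call takes 0.05 s, during which the arm holds its last target.

### The job

Swing the sample pot's folded wire bail upright while the pot stays standing where it is on the bench, then lift the pot by the bail and hang it in the notches of both prongs of the spring balance's fork. The balance is delicate: give it the weight slowly and gradually without jamming or straining the fork sideways, so that the fork never drops, springs back or is forced to its bottom stop, and let go only once the fork carries the whole pot. Leave the pot hanging still, and do not disturb the other things on the bench.

Things in the scene. Friction and masses are not known exactly. Their poses are not given: they have to be found in the camera images.
- pot: Closed steel sample pot, the one with the wire bail: a cylinder 82 mm across (lid 86 mm) and 63 mm high; origin at the centre of its underside, z up. It is loose and its weight is not known beforehand (about 0.25 to 0.65 kg). The bail pivots on two side lugs at the pot's own y = +-49 mm, z = 45 mm; folded down, the bail lies level on the pot's own -x side.
- bail (a joint): Angle of the wire bail (rad): 0 folded down level to the pot's -x side, 1.57 straight up, up to 2.7 leaning over the other side. Light hinge friction (0.010 N m) holds it where it is left; it starts 0 to 0.4.
- bail_grip (a point): Middle of the bail's crown, the centre of its grey grip sleeve (10 mm diameter, 32 mm long, lying along the pot's y axis and fixed to the wire, so it does not spin). It is 75 mm from the hinge axis. The bare 4.4 mm wire runs straight to 38 mm either side of this point, then turns down to the side legs, 98 mm apart. With the bail up it stands 120 mm above the pot's underside.
- fork (a joint): How far the sprung fork of the balance has sunk (m): 0 empty, at most 0.09. Its spring gives 80 N/m from a 0.2 N preload, with little damping (4 N s/m), so the pot's own weight sinks it 30 to 75 mm. It gives only up and down, not sideways; a wire held off the notch's middle jams in it. The balance is built for loads up to 12 N.
- fork_seat (a point): Where the axis of the bail's wire lies when it rests in both notches of the balance's fork: midway between the two prongs, 225 mm above the bench when empty, sinking with the fork. Fork z up; the prongs (steel rods 6 mm thick, at y = +27 and -27 mm) point to its own -x. Tips rise 15 mm above this point, up to 25 mm in front of it; behind the notch the prongs are level, their top 7 mm above it.
- balance: Spring balance stand, fixed: dark foot plate and white column 75 mm wide, 270 mm high. Origin on the bench; column front 3 mm behind it (+x), fork seat 112 mm in front of it (-x). The prongs' crossbar is 95 mm behind the seat. Under the hanging pot the bench is clear.
- plain_pot: Bystander: steel pot of the same size without a bail; origin under its centre.
- jar: Bystander: amber glass jar 64 mm across, 75 mm high; origin under its centre.
- beaker: Bystander: glass beaker 68 mm across, 85 mm high; origin under its centre.
- bottle: Bystander: clear bottle 66 mm across, 160 mm high; origin under its centre.
- tube_rack: Bystander: white tube block 70 x 130 x 45 mm; origin under its centre.
- tip_box: Bystander: grey box 85 x 120 x 60 mm; origin under its centre.
- spatula: Bystander: thin steel lab spatula, 180 mm long, lying flat along its own x; origin under its middle.
- chip_holder: Bystander, fixed: flat aluminium chip holder with its frame folded open towards the robot, 150 x 120 mm, 20 mm high; origin under the middle of its thicker half.
Things that resemble listed ones, but are neither listed nor needed, are in the scene too. Leave any orange or purple look-alike of the pot alone.

How it is judged:
On the way, in this order (a step that is already met when the one before it is completed fails the run):
1. the bail is upright (1.25 to 1.9 rad) while the pot still stands on the bench, within 25 mm of where it was (value of joint bail between 1.25 and 1.9 rad and distance of pot from where it was at the start of the episode below 0.025 m and angle between pot's own z axis and vertical below 0.1 rad), for 0.2 s.
2. the pot hangs clear of the bench, lifted by its bail (height (world z) of pot above 0.03 m and value of joint bail between 0.9 and 2.25 rad), for 0.2 s.
At the end, for the whole second after the job is handed in: The pot hangs from the fork by its bail: the middle of the bail's grip within 9 mm (along the prongs), 12 mm (across) and 8 mm (in height) of the seat point, the fork carrying it (sunk more than 20 mm), the pot clear of the bench, within 0.3 rad of upright and slower than 0.06 m/s (x of bail_grip in the frame of fork_seat between -0.009 and 0.009 m and y of bail_grip in the frame of fork_seat between -0.012 and 0.012 m and z of bail_grip in the frame of fork_seat between -0.008 and 0.008 m and contact force between pot and balance above 1.5 N and value of joint fork above 0.02 m and height (world z) of pot above 0.01 m and angle between pot's own z axis and vertical below 0.3 rad and linear speed of pot below 0.06 m/s); the robot touches nothing.
It fails at once if the fork drops or springs back (faster than 0.08 m/s) (velocity of joint fork above 0.08 m/s or velocity of joint fork below -0.08 m/s).
It fails at once if the fork is forced to its bottom stop (sunk more than 86 mm) (value of joint fork above 0.086 m).
It fails at once if more than 12 N on the fork from anything (contact force between balance and anything else above 12 N).
It fails at once if the pot is tipped more than 0.6 rad (angle between pot's own z axis and vertical above 0.6 rad).
It fails at once if a bystander is moved more than 20 mm (distance of any of plain_pot, jar, beaker, bottle, tube_rack, tip_box, spatula from where it was at the start of the episode above 0.02 m).
It also fails if it takes over 72 s, if anything falls off the work surface, if the arm or the gripper's body presses on something with over 40 N, if the wrist force passes 120 N, or if a joint passes its speed limit or range.

## Working session

There is one attempt and no reset: what is moved stays moved. The work goes in short steps, Python scripts to look and compute and a tool call to move; the robot and the scene stay as the last step left them, time stands still between calls to the robot, and variables do not carry over. Pictures are saved under pics/ and viewed, and the job is handed in when it is done.

Besides the shell and the picture viewer there is one more tool, called after ">>>" as a command line: name --argument value ..., lists and objects as JSON in quotes. drive_tool: Moves the arm, as the interface text tells. Its arguments: {"type":"object","properties":{"plan":{"type":"array","items":{"type":"object","properties":{"offset":{"type":"array","items":{"type":"number"}},"delta_rot":{"type":"array","items":{"type":"number"}},"jaw":{"type":"number"}}}},"squeeze":{"type":"number"}},"required":["plan"]}

```bash
ls; mkdir -p pics
python3 - <<'E'
from rig import *
import cv2
print(get_obs())
for n in ["scene","top","wrist"]:
    c=calibration(n); print(n,{k:v for k,v in c.items()})
    cv2.imwrite(f"pics/{n}0.png",camera(n)[:,:,::-1])
E
```

```text
pics
{'time': 0.0, 'q': array([ 1.13248469e+00,  5.28490708e-01,  1.43390064e+00,  3.67755278e-05,
        1.18136882e+00, -1.78511563e-01]), 'joint_velocities': array([ 0.00059341,  0.00115084, -0.0009274 , -0.00116831, -0.0003738 ,
       -0.00121458]), 'joint_torque': array([-4.52605200e-04, -4.40040958e+01, -1.76593405e+01,  6.32269029e-02,
        5.83365757e-02, -1.78393720e-04]), 'position': array([0.16021062, 0.60336806, 0.22155707]), 'tool_rot': array([ 7.92748191e-01,  6.09548300e-01, -9.70597148e-04,  4.82451880e-04]), 'ft_force': array([-0.19149831, -0.51476087, -0.0372562 ]), 'moment': array([ 0.02942828, -0.02855739, -0.02139193]), 'grip_width': 0.08716152547295009}
scene {'K': array([[402.03284577,   0.        , 277.63749506],
       [  0.        , 402.03284577, 219.50175477],
       [  0.        ,   0.        ,   1.        ]]), 'distortion': array([-0.0591875,  0.       ,  0.       ,  0.       ,  0.       ]), 'pose': array([[-0.0476421 ,  0.61995728, -0.78318785,  1.4026412 ],
       [ 0.99885307,  0.02582242, -0.04032067, -0.06733279],
       [-0.00477328, -0.7842105
[... 516 characters left out ...]
25111,  1.61504733],
       [ 0.        ,  0.        ,  0.        ,  1.        ]])}
wrist {'K': array([[308.22309104,   0.        , 274.93561291],
       [  0.        , 308.22309104, 215.26168595],
       [  0.        ,   0.        ,   1.        ]]), 'distortion': array([-0.05568986,  0.        ,  0.        ,  0.        ,  0.        ]), 'tool_from_camera': array([[ 9.99999602e-01,  8.07242625e-04, -3.79775843e-04,
         8.71568169e-04],
       [-6.54298378e-04,  9.53028185e-01,  3.02880919e-01,
        -8.36054969e-02],
       [ 6.06435471e-04, -3.02880550e-01,  9.53028334e-01,
        -1.61924891e-01],
       [ 0.00000000e+00,  0.00000000e+00,  0.00000000e+00,
         1.00000000e+00]])}
```

View pics/scene0.png

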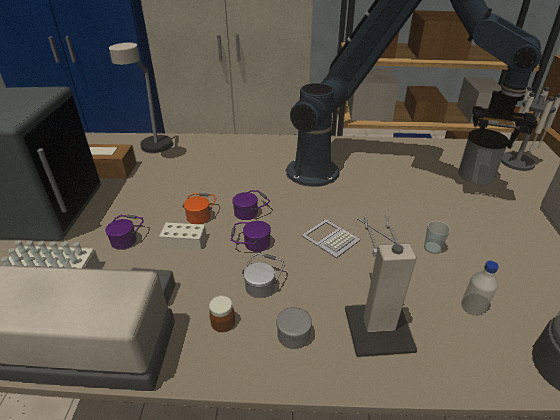

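View pics/top0.png

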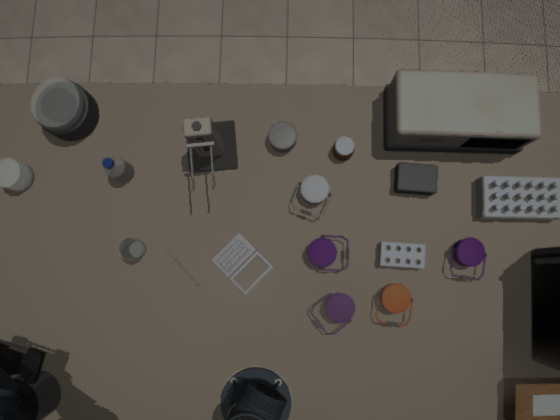

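View pics/wrist0.png

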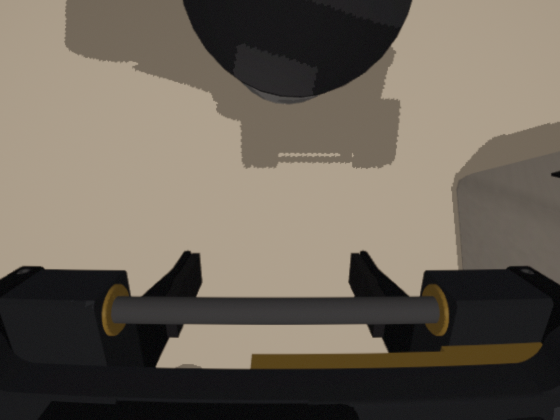

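Run:
```python
import cv2,numpy as np
t=cv2.imread("pics/top0.png"); s=cv2.imread("pics/scene0.png")
a=cv2.resize(t[110:250,160:360],None,fx=4,fy=4,interpolation=cv2.INTER_CUBIC)
a=cv2.convertScaleAbs(a,alpha=1.5,beta=10)
cv2.imwrite("pics/topz.png",a)
b=cv2.resize(s[200:360,220:430],None,fx=3.75,fy=3.75,interpolation=cv2.INTER_CUBIC)
cv2.imwrite("pics/scz.png",cv2.convertScaleAbs(b,alpha=1.3,beta=10))
```

```text
(no output)
```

View pics/topz.png

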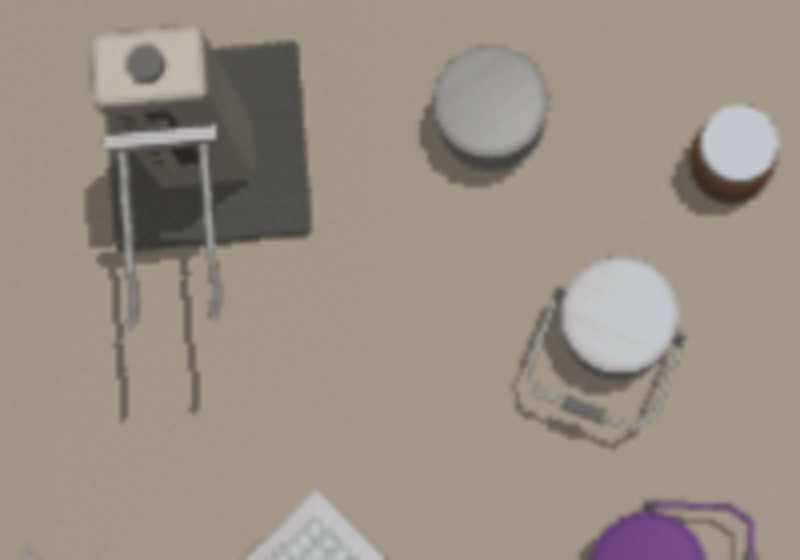

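View pics/scz.png

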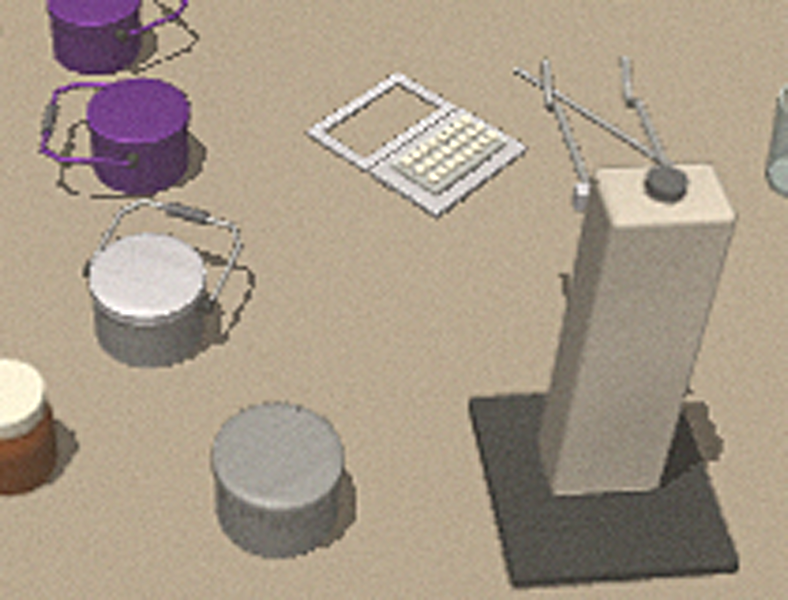

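```bash
cat > h.py <<'E'
import cv2,numpy as np
from rig import *
from scipy.spatial.transform import Rotation as R
def pose(n,obs=None):
    c=calibration(n)
    if n!="wrist": return c,c["pose"]
    T=np.eye(4);T[:3,:3]=R.from_quat(obs["tool_rot"]).as_matrix();T[:3,3]=obs["position"]
    return c,T@c["tool_from_camera"]
def ray(n,uv,obs=None):
    c,T=pose(n,obs)
    p=cv2.undistortPoints(np.array([[uv]],float),c["K"],c["distortion"])[0,0]
    d=T[:3,:3]@np.array([p[0],p[1],1.]); return T[:3,3],d/np.linalg.norm(d)
def onz(n,uv,z,obs=None):
    o,d=ray(n,uv,obs); return o+d*(z-o[2])/d[2]
def tri(*rs):
    A=np.zeros((3,3));b=np.zeros(3)
    for o,d in rs:
        P=np.eye(3)-np.outer(d,d);A+=P;b+=P@o
    x=np.linalg.solve(A,b); return x,[np.linalg.norm((np.eye(3)-np.outer(d,d))@(x-o)) for o,d in rs]
def proj(n,X,obs=None):
    c,T=pose(n,obs);Ti=np.linalg.inv(T)
    return cv2.projectPoints(np.array([X],float),cv2.Rodrigues(Ti[:3,:3])[0],Ti[:3,3],c["K"],c["distortion"])[0][0,0]
E
python3 - <<'E'
from h import *
np.set_printoptions(precision=4,suppress=True)
T=lambda x,y:(160+(x+.5)/4-.5,110+(y+.5)/4-.5)
S=lambda x,y:(220+(x+.5)/3.75-.5,200+(y+.5)/3.75-.5)
print("lid",onz("top",T(620,315),.063), onz("scene",S(148,277),.063))
print("plain lid",onz("top",T(491,101),.063), onz("scene",S(278,448),.063))
l1=onz("top",T(560,296),.045);l2=onz("top",T(680,341),.045);print("lugs",l1,l2,(l1+l2)/2,np.linalg.norm(l1-l2))
g=tri(ray("top",T(585,408)),ray("scene",S(188,213)));print("grip",g)
a=tri(ray("top",T(570,402)),ray("scene",S(207,218)));b=tri(ray("top",T(602,414)),ray("scene",S(170,207)));print(a,b)
for n,p,q in [("L tip",(133,326),(627,60)),("R tip",(214,317),(545,62))]:
    print(n,tri(ray("top",T(*p)),ray("scene",S(*q))))
for z in (.232,):
  for p in [(122,150),(129,275),(205,147),(212,272),(161,137),(105,142),(216,132)]: print(p,onz("top",T(*p),z))
print("column top",[onz("top",T(*p),.27) for p in [(94,38),(200,28),(208,96),(97,106)]])
print("foot",[onz("top",T(*p),.01) for p in [(298,41),(311,235),(117,250)]])
E
```

```text
lid [ 0.6283 -0.1597  0.063 ] [ 0.6412 -0.1579  0.063 ]
plain lid [ 0.7863 -0.0622  0.063 ] [ 0.7899 -0.0612  0.063 ]
lugs [ 0.6443 -0.1159  0.045 ] [ 0.6125 -0.2048  0.045 ] [ 0.6284 -0.1604  0.045 ] 0.09449416824226618
grip (array([ 0.5608, -0.1348,  0.0514]), [np.float64(0.0007297147907398803), np.float64(0.0007297147907398719)])
(array([ 0.565 , -0.1219,  0.0506]), [np.float64(0.0026511555905148142), np.float64(0.002651155590514835)]) (array([ 0.5565, -0.1481,  0.0531]), [np.float64(0.00013279173977148048), np.float64(0.00013279173977147305)])
L tip (array([0.5901, 0.1659, 0.2328]), [np.float64(0.0016590583901538315), np.float64(0.0016590583901537925)])
R tip (array([0.5966, 0.1112, 0.2344]), [np.float64(0.00016519217550145225), np.float64(0.00016519217550146407)])
(122, 150) [0.7071 0.1767 0.232 ]
(129, 275) [0.6237 0.1684 0.232 ]
(205, 147) [0.7099 0.1216 0.232 ]
(212, 272) [0.6266 0.1138 0.232 ]
(161, 137) [0.7163 0.1511 0.232 ]
(105, 142) [0.7124 0.1882 0.232 ]
(216, 132) [0.7201 0.1147 0.232 ]
column top [array([0.7724, 0.1907, 0.27  ]), array([0.7798, 0.1219, 0.27  ]), array([0.7348, 0.1149, 0.27  ]), array([0.7273, 0.1866, 0.27  ])]
foot [array([0.8445, 0.0885, 0.01  ]), array([0.6932, 0.0735, 0.01  ]), array([0.6792, 0.2214, 0.01  ])]
```

Candidates in the top view are steel with a bail at (315,189), plain steel without one at (283,137), purple at (322,252), (340,307) and (469,252), and orange at (396,298). The enlarged crops show that only the steel pot at (315,189) (scene view 260,275) has a grey wire bail, so that is the sample pot. The fork's prongs are at about (190,190) and (212,187), pointing towards the robot. I'll move above the pot for a wrist view.

>>> drive_tool --plan '[{"offset":[0,0,-6],"delta_rot":[0,0,0],"jaw":8.7},{"offset":[0,0,-10],"delta_rot":[0,0,0],"jaw":5},{"offset":[0,0,-13],"delta_rot":[0,0,0],"jaw":2},{"offset":[-61,57.6,-13],"delta_rot":[0,0,95],"jaw":2},{"offset":[-61,57.6,-13],"delta_rot":[0,0,95],"jaw":2},{"offset":[-61,57.6,-13],"delta_rot":[0,0,95],"jaw":2},{"offset":[-61,57.6,-13],"delta_rot":[0,0,95],"jaw":2},{"offset":[-61,57.6,-13],"delta_rot":[0,0,95],"jaw":2}]'

```text
time: 0.82
position: [0.26, 0.419, 0.3486]
tool_rot: [0.943, 0.334, -0.0, 0.0]
ft_force: [1.5, -0.3, 0.5]
grip_width: 0.0482
```

```bash
cat >> h.py <<'E'
def off(p,yaw,tilt=0):
    """target TCP p, tool x at world yaw deg, tool down"""
    o=get_obs();Rt=R.from_quat(o["tool_rot"])
    y=np.radians(yaw);M=np.column_stack([[np.cos(y),np.sin(y),0],[np.sin(y),-np.cos(y),0],[0,0,-1]])
    T=R.from_matrix(M)*R.from_rotvec([0,np.radians(tilt),0])
    print("offset cm",np.round(100*Rt.inv().apply(np.array(p)-o["position"]),2),"rot deg",np.round((Rt.inv()*T).as_rotvec(degrees=True),2),"t",round(o["time"],2))
def st():
    o=get_obs();x=R.from_quat(o["tool_rot"]).as_matrix()
    print("t",round(o["time"],2),"p",np.round(o["position"],4),"yaw",np.round(np.degrees(np.arctan2(x[1,0],x[0,0])),2),"z",np.round(x[:,2],4),"F",np.round(o["ft_force"],2),"M",np.round(o["moment"],3),"w",round(o["grip_width"],4))
E
python3 -c "
from h import *
st();off((.561,-.135,.24),-20)"
```

```text
t 0.82 p [0.26   0.419  0.3486] yaw 39.01 z [-1.e-04 -4.e-04 -1.e+00] F [ 1.46 -0.34  0.54] M [ 0.018 -0.09   0.012] w 0.0482
offset cm [-11.48  62.    10.88] rot deg [2.000e-02 1.000e-02 5.901e+01] t 0.82
```

>>> drive_tool --plan '[{"offset":[-11.5,62,3],"delta_rot":[0,0,59],"jaw":2},{"offset":[-11.5,62,3],"delta_rot":[0,0,59],"jaw":2},{"offset":[-11.5,62,3],"delta_rot":[0,0,59],"jaw":2},{"offset":[-11.5,62,3],"delta_rot":[0,0,59],"jaw":2},{"offset":[-11.5,62,3],"delta_rot":[0,0,59],"jaw":2},{"offset":[-11.5,62,5],"delta_rot":[0,0,59],"jaw":2},{"offset":[-11.5,62,5],"delta_rot":[0,0,59],"jaw":2},{"offset":[-11.5,62,5],"delta_rot":[0,0,59],"jaw":2}]'

```text
time: 1.48
position: [0.4203, 0.1275, 0.327]
tool_rot: [0.987, -0.159, 0.0, -0.0]
ft_force: [1.8, 0.4, 0.6]
grip_width: 0.02
```

```bash
python3 -c "
from h import *
st();off((.561,-.135,.24),-20)"
```

```text
t 1.48 p [0.4203 0.1275 0.327 ] yaw -18.36 z [ 2.e-04  2.e-04 -1.e+00] F [1.85 0.37 0.64] M [-0.045  0.061 -0.047] w 0.02
offset cm [21.62 20.49  8.69] rot deg [-0.02 -0.01  1.64] t 1.48
```

>>> drive_tool --plan '[{"offset":[21.6,20.5,8.7],"delta_rot":[0,0,0],"jaw":2},{"offset":[21.6,20.5,8.7],"delta_rot":[0,0,0],"jaw":2},{"offset":[21.6,20.5,8.7],"delta_rot":[0,0,0],"jaw":2},{"offset":[21.6,20.5,8.7],"delta_rot":[0,0,0],"jaw":2},{"offset":[21.6,20.5,8.7],"delta_rot":[0,0,0],"jaw":2},{"offset":[21.6,20.5,8.7],"delta_rot":[0,0,0],"jaw":2},{"offset":[21.6,20.5,8.7],"delta_rot":[0,0,0],"jaw":2},{"offset":[21.6,20.5,8.7],"delta_rot":[0,0,0],"jaw":2}]'

```text
time: 2.15
position: [0.5638, -0.1368, 0.2382]
tool_rot: [0.987, -0.158, 0.0, 0.001]
ft_force: [0.4, -0.6, 0.8]
grip_width: 0.0204
```

```bash
python3 -c "
from h import *
st();off((.561,-.135,.24),-20)
cv2.imwrite('pics/w1.png',camera('wrist')[:,:,::-1])
st()"
```

```text
t 2.15 p [ 0.5638 -0.1368  0.2382] yaw -18.17 z [-0.     -0.0014 -1.    ] F [ 0.36 -0.58  0.75] M [-0.107  0.044  0.006] w 0.0204
offset cm [-0.32 -0.09 -0.18] rot deg [ 0.08 -0.02  1.83] t 2.15
t 2.2 p [ 0.5644 -0.1381  0.2376] yaw -18.24 z [ 1.0e-04 -2.2e-03 -1.0e+00] F [ 1.99 -1.4  -0.03] M [-0.125  0.049 -0.005] w 0.0202
```

View pics/w1.png

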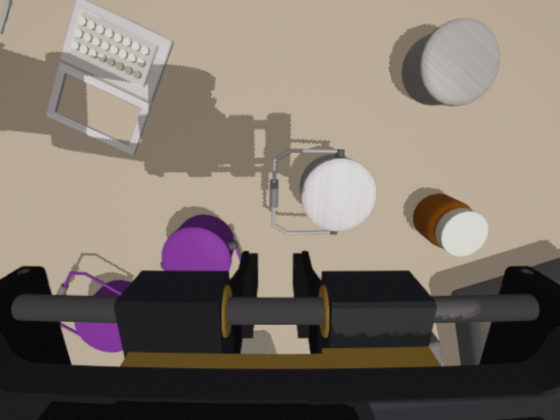

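Run:
```python
import cv2
t=cv2.imread("pics/w1.png")
a=cv2.resize(t[130:250,250:390],None,fx=5,fy=5,interpolation=cv2.INTER_CUBIC)
cv2.imwrite("pics/w1z.png",a)
g=cv2.cvtColor(t,cv2.COLOR_BGR2GRAY)
s=cv2.imread("pics/scene0.png");tt=cv2.imread("pics/top0.png")
for n,im,(r0,r1,c0,c1) in [("w",t,(140,245,295,385)),("top",tt,(165,215,290,340)),("scene",s,(255,285,235,285))]:
    h=cv2.cvtColor(im[r0:r1,c0:c1],cv2.COLOR_BGR2HSV)
    m=((h[...,2]>135)&(h[...,1]<45)).astype('uint8')
    cs,_=cv2.findContours(m,0,1);c=max(cs,key=cv2.contourArea)
    e=cv2.fitEllipse(cv2.convexHull(c));print(n,cv2.contourArea(c),(e[0][0]+c0,e[0][1]+r0),e[1:],cv2.boundingRect(c))
```

```text
w 4496.0 (334.7197952270508, 198.78489685058594) ((70.65155029296875, 95.1137924194336), 50.948848724365234) (0, 18, 84, 78)Traceback (most recent call last):
  File "<stdin>", line 10, in <module>
ValueError: max() iterable argument is empty
```

View pics/w1z.png

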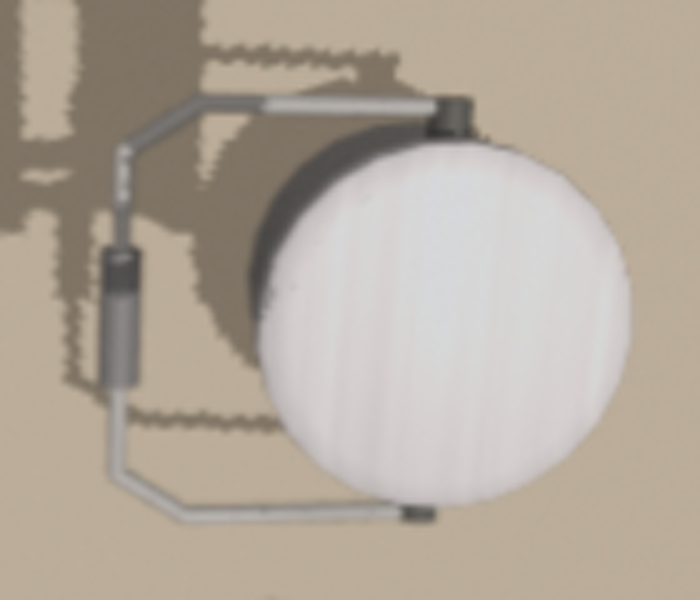

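Run:
```python
from h import *
np.set_printoptions(precision=4,suppress=True)
M=np.array
y=np.radians(-18.17)
o={"position":M([.5638,-.1368,.2382]),"tool_rot":R.from_matrix(np.column_stack([[np.cos(y),np.sin(y),0],[np.sin(y),-np.cos(y),0],[0,0,-1]])).as_quat()}
W=lambda x,yy:(250+(x+.5)/5-.5,130+(yy+.5)/5-.5)
T=lambda x,y:(160+(x+.5)/4-.5,110+(y+.5)/4-.5)
S=lambda x,y:(220+(x+.5)/3.75-.5,200+(y+.5)/3.75-.5)
lid=onz("wrist",W(444.5,323),.063,o);print("lid",lid)
print("lid diam check",np.linalg.norm(onz("wrist",W(258,323),.063,o)-onz("wrist",W(631,323),.063,o)))
l1=onz("wrist",W(450,118),.047,o);l2=onz("wrist",W(420,513),.047,o);d=l1-l2;print("lugs",l1,l2,(l1+l2)/2,np.linalg.norm(d),np.degrees(np.arctan2(-d[0],d[1])))
print("grip",onz("wrist",W(120.5,318),.05,o),tri(ray("wrist",W(120.5,318),o),ray("scene",S(188,213))),tri(ray("wrist",W(120.5,318),o),ray("scene",S(188,213)),ray("top",T(585,408))))
a=onz("wrist",W(122,180),.05,o);b=onz("wrist",W(116,460),.05,o);d=a-b;print("wire yaw",np.degrees(np.arctan2(-d[0],d[1])))
a=onz("wrist",W(270,105),.047,o);b=onz("wrist",W(430,106),.047,o);d=b-a;print("leg yaw",np.degrees(np.arctan2(d[1],d[0])))
a=onz("wrist",W(200,515),.047,o);b=onz("wrist",W(400,511),.047,o);d=b-a;print("leg yaw",np.degrees(np.arctan2(d[1],d[0])))
```

```text
lid [ 0.6326 -0.1571  0.063 ]
lid diam check 0.08449416654690925
lugs [ 0.648  -0.1159  0.047 ] [ 0.6169 -0.2064  0.047 ] [ 0.6324 -0.1612  0.047 ] 0.0957419234921718 -18.993374243585034
grip [ 0.5626 -0.1363  0.05  ] (array([ 0.563 , -0.1347,  0.0537]), [np.float64(0.0007830788179415713), np.float64(0.0007830788179416477)]) (array([ 0.5617, -0.1351,  0.0521]), [np.float64(0.001238021716002005), np.float64(0.0011011228039039566), np.float64(0.001019928526992706)])
wire yaw -19.412185923177237
leg yaw -18.291807024329156
leg yaw -16.95106593117439
```

```bash
python3 -c "
from h import *
st();off((.562,-.135,.10),-19);off((.562,-.135,.033),-19)"
```

```text
t 2.2 p [ 0.5644 -0.1381  0.2376] yaw -18.24 z [ 1.0e-04 -2.2e-03 -1.0e+00] F [ 1.99 -1.4  -0.03] M [-0.125  0.049 -0.005] w 0.0202
offset cm [-0.34 -0.25 13.76] rot deg [ 0.11 -0.05  0.76] t 2.2
offset cm [-0.34 -0.26 20.46] rot deg [ 0.11 -0.05  0.76] t 2.2
```

>>> drive_tool --plan '[{"offset":[-0.2,-0.1,3],"delta_rot":[0,0,0.7],"jaw":2},{"offset":[-0.2,-0.1,7],"delta_rot":[0,0,0.7],"jaw":2},{"offset":[-0.2,-0.1,10],"delta_rot":[0,0,0.7],"jaw":2},{"offset":[-0.2,-0.1,12.5],"delta_rot":[0,0,0.7],"jaw":2},{"offset":[-0.2,-0.1,13.7],"delta_rot":[0,0,0.7],"jaw":2},{"offset":[-0.2,-0.1,13.7],"delta_rot":[0,0,0.7],"jaw":2},{"offset":[-0.2,-0.1,13.7],"delta_rot":[0,0,0.7],"jaw":2},{"offset":[-0.2,-0.1,13.7],"delta_rot":[0,0,0.7],"jaw":2}]'

```text
time: 2.87
position: [0.5612, -0.1305, 0.1042]
tool_rot: [0.987, -0.162, 0.001, 0.0]
ft_force: [0.1, -0.1, -0.1]
grip_width: 0.02
```

```bash
python3 -c "
from h import *
st();off((.562,-.135,.033),-19)
cv2.imwrite('pics/w2.png',camera('wrist')[:,:,::-1])
st();off((.562,-.135,.033),-19)"
```

```text
t 2.87 p [ 0.5612 -0.1305  0.1042] yaw -18.66 z [ 1.7e-03 -6.0e-04 -1.0e+00] F [ 0.14 -0.14 -0.1 ] M [-0.087  0.026  0.008] w 0.02
offset cm [0.2  0.41 7.12] rot deg [ 0.   -0.11  0.34] t 2.87
t 2.92 p [ 0.5615 -0.1307  0.1046] yaw -18.67 z [ 0.0026 -0.0011 -1.    ] F [-0.23  0.23 -0.36] M [-0.111  0.04   0.01 ] w 0.02
offset cm [0.16 0.39 7.16] rot deg [ 0.01 -0.16  0.33] t 2.92
```

View pics/w2.png

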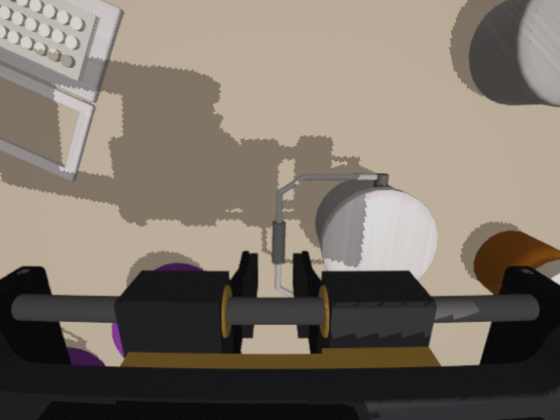

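```bash
python3 -c "
from h import *
o=get_obs()
print(onz('wrist',(279,243),.052,o),onz('wrist',(280,195),.052,o),onz('wrist',(278.3,285),.052,o))
p=onz('wrist',(279,243),.052,o); off((p[0],p[1],.033),-19)
print(proj('wrist',[o['position'][0],o['position'][1],.052],o))
"
```

```text
[ 0.56291327 -0.13708687  0.052     ] [ 0.57530925 -0.10208978  0.052     ] [ 0.55106599 -0.17097322  0.052     ]
offset cm [0.31 0.56 7.16] rot deg [ 0.01 -0.16  0.33] t 2.92
[274.55821614 236.04023838]
```

>>> drive_tool --plan '[{"offset":[0.25,0.5,1],"delta_rot":[0,-0.1,0.5],"jaw":2},{"offset":[0.25,0.5,3],"delta_rot":[0,-0.1,0.5],"jaw":2},{"offset":[0.25,0.5,5],"delta_rot":[0,-0.1,0.5],"jaw":2},{"offset":[0.25,0.5,6.5],"delta_rot":[0,-0.1,0.5],"jaw":2},{"offset":[0.25,0.5,7.1],"delta_rot":[0,-0.1,0.5],"jaw":2},{"offset":[0.25,0.5,7.1],"delta_rot":[0,-0.1,0.5],"jaw":2},{"offset":[0.25,0.5,7.1],"delta_rot":[0,-0.1,0.5],"jaw":2},{"offset":[0.25,0.5,7.1],"delta_rot":[0,-0.1,0.5],"jaw":2}]' --squeeze 4

```text
time: 3.58
position: [0.5622, -0.1367, 0.0331]
tool_rot: [0.986, -0.167, 0.0, 0.0]
ft_force: [0.5, -0.6, 0.2]
grip_width: 0.0196
```

```bash
python3 -c "
from h import *
st();off((.5625,-.136,.033),-19.2)
cv2.imwrite('pics/w3.png',camera('wrist')[:,:,::-1])
cv2.imwrite('pics/s3.png',cv2.resize(camera('scene')[180:330,180:380,::-1],None,fx=4,fy=4))
st();off((.5625,-.136,.033),-19.2)"
```

```text
t 3.58 p [ 0.5622 -0.1367  0.0331] yaw -19.2 z [ 3.e-04 -4.e-04 -1.e+00] F [ 0.49 -0.62  0.23] M [-0.098  0.069 -0.024] w 0.0196
offset cm [ 0.01 -0.07  0.01] rot deg [ 0.01 -0.02  0.  ] t 3.58
t 3.68 p [ 0.5622 -0.1366  0.0332] yaw -19.19 z [ 5.e-04 -5.e-04 -1.e+00] F [-0.5   0.29 -0.58] M [-0.078  0.056  0.   ] w 0.0201
offset cm [ 0.01 -0.07  0.02] rot deg [ 0.02 -0.04  0.01] t 3.68
```

View pics/s3.png

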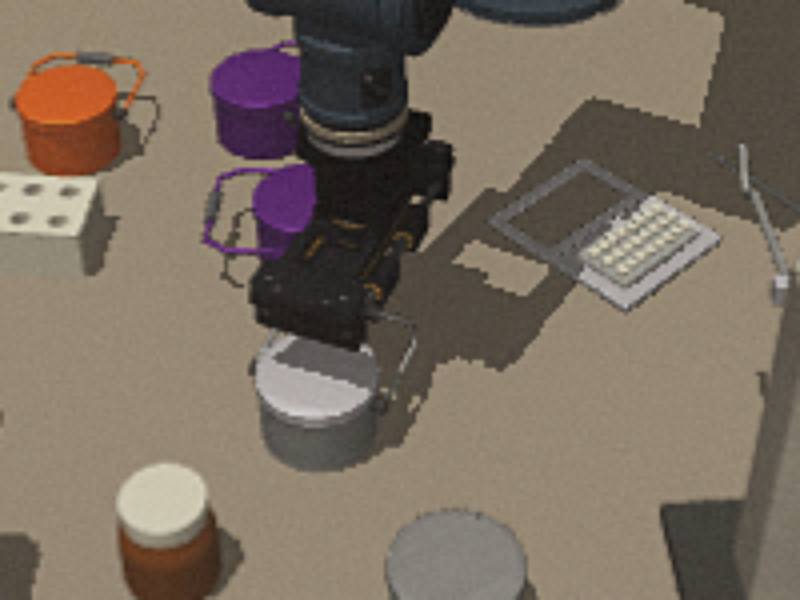

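View pics/w3.png

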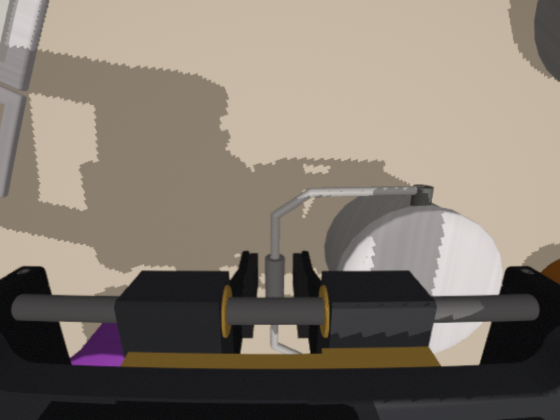

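The sleeve (275,270) sits centred between the fingers (250 and 300), so I'll close lightly.

>>> drive_tool --plan '[{"offset":[0,0,0],"delta_rot":[0,0,0],"jaw":1.4},{"offset":[0,0,0],"delta_rot":[0,0,0],"jaw":1.2},{"offset":[0,0,0],"delta_rot":[0,0,0],"jaw":1.1},{"offset":[0,0,0],"delta_rot":[0,0,0],"jaw":1.0},{"offset":[0,0,0],"delta_rot":[0,0,0],"jaw":0.8},{"offset":[0,0,0],"delta_rot":[0,0,0],"jaw":0.6},{"offset":[0,0,0],"delta_rot":[0,0,0],"jaw":0.6},{"offset":[0,0,0],"delta_rot":[0,0,0],"jaw":0.6}]' --squeeze 4

```text
time: 4.35
position: [0.5619, -0.1364, 0.0322]
tool_rot: [0.986, -0.167, -0.0, -0.0]
ft_force: [2.4, -0.1, 0.1]
grip_width: 0.0095
```

```bash
python3 -c "
from h import *
st()
import numpy as np
a0=np.arctan2(.007,.0746)
c=75*np.cos(a0);s=75*np.sin(a0)
for k in range(1,17):
  a=a0+(1.57-a0)*k/16; print(k,np.round([(c-75*np.cos(a))/10,0,-(75*np.sin(a)-s)/10],2))
"
```

```text
t 4.35 p [ 0.5619 -0.1364  0.0322] yaw -19.2 z [-6.e-04  2.e-04 -1.e+00] F [ 2.38 -0.05  0.06] M [-0.144 -0.192  0.044] w 0.0095
1 [ 0.1   0.   -0.69]
2 [ 0.26  0.   -1.36]
3 [ 0.48  0.   -2.01]
4 [ 0.76  0.   -2.65]
5 [ 1.09  0.   -3.25]
6 [ 1.48  0.   -3.82]
7 [ 1.93  0.   -4.35]
8 [ 2.42  0.   -4.84]
9 [ 2.95  0.   -5.28]
10 [ 3.52  0.   -5.68]
11 [ 4.12  0.   -6.01]
12 [ 4.76  0.   -6.29]
13 [ 5.41  0.   -6.51]
14 [ 6.09  0.   -6.67]
15 [ 6.77  0.   -6.77]
16 [ 7.46  0.   -6.8 ]
```

>>> drive_tool --plan '[{"offset":[0.06,0,-0.45],"delta_rot":[0,0,0],"jaw":0.6},{"offset":[0.14,0,-0.9],"delta_rot":[0,0,0],"jaw":0.6},{"offset":[0.26,0,-1.36],"delta_rot":[0,0,0],"jaw":0.6},{"offset":[0.41,0,-1.8],"delta_rot":[0,0,0],"jaw":0.6},{"offset":[0.57,0,-2.24],"delta_rot":[0,0,0],"jaw":0.6},{"offset":[0.76,0,-2.65],"delta_rot":[0,0,0],"jaw":0.6},{"offset":[0.98,0,-3.05],"delta_rot":[0,0,0],"jaw":0.6},{"offset":[1.22,0,-3.44],"delta_rot":[0,0,0],"jaw":0.6}]' --squeeze 4

```text
time: 5.02
position: [0.5729, -0.1402, 0.0668]
tool_rot: [0.986, -0.167, -0.001, -0.0]
ft_force: [2.0, -0.3, -2.3]
grip_width: 0.009
```

```bash
python3 -c "
from h import *
st()
cv2.imwrite('pics/w4.png',camera('wrist')[:,:,::-1])
cv2.imwrite('pics/s4.png',cv2.resize(camera('scene')[180:330,180:380,::-1],None,fx=4,fy=4))
st()"
```

```text
t 5.02 p [ 0.5729 -0.1402  0.0668] yaw -19.19 z [-2.e-03  7.e-04 -1.e+00] F [ 1.99 -0.29 -2.29] M [-0.2   -0.209 -0.003] w 0.009
t 5.12 p [ 0.5732 -0.1403  0.0672] yaw -19.19 z [-1.3e-03  4.0e-04 -1.0e+00] F [ 1.4  -0.18 -1.19] M [-0.211 -0.07  -0.013] w 0.0092
```

View pics/s4.png

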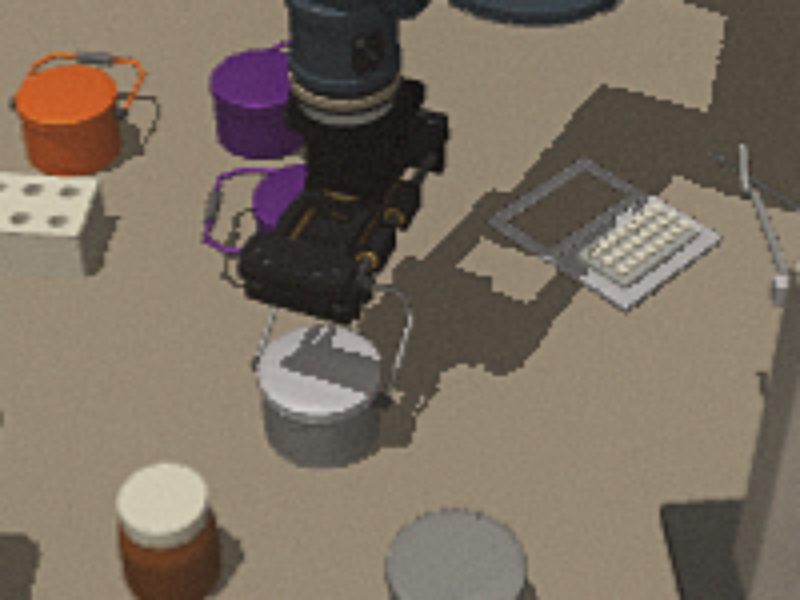

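View pics/w4.png

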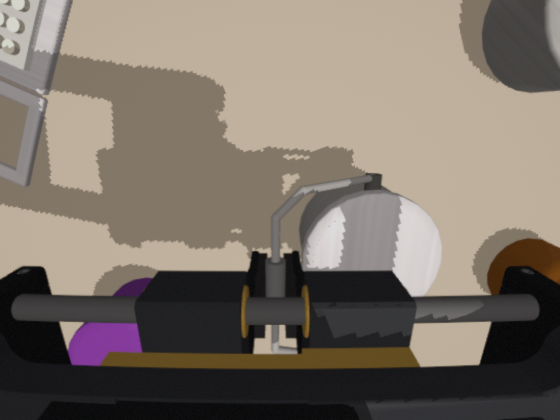

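>>> drive_tool --plan '[{"offset":[0.26,0,-0.38],"delta_rot":[0,0,0],"jaw":0.6},{"offset":[0.56,0,-0.73],"delta_rot":[0,0,0],"jaw":0.6},{"offset":[0.87,0,-1.06],"delta_rot":[0,0,0],"jaw":0.6},{"offset":[1.2,0,-1.37],"delta_rot":[0,0,0],"jaw":0.6},{"offset":[1.55,0,-1.66],"delta_rot":[0,0,0],"jaw":0.6},{"offset":[1.92,0,-1.93],"delta_rot":[0,0,0],"jaw":0.6},{"offset":[2.3,0,-2.18],"delta_rot":[0,0,0],"jaw":0.6},{"offset":[2.7,0,-2.4],"delta_rot":[0,0,0],"jaw":0.6}]' --squeeze 4

```text
time: 5.78
position: [0.5984, -0.1491, 0.0904]
tool_rot: [0.986, -0.167, -0.001, -0.0]
ft_force: [0.6, -0.4, -4.7]
grip_width: 0.0088
```

```bash
python3 -c "
from h import *
st()
cv2.imwrite('pics/w5.png',camera('wrist')[:,:,::-1])
cv2.imwrite('pics/s5.png',cv2.resize(camera('scene')[180:330,180:380,::-1],None,fx=4,fy=4))
st()"
```

```text
t 5.78 p [ 0.5984 -0.1491  0.0904] yaw -19.19 z [-2.5e-03  9.0e-04 -1.0e+00] F [ 0.61 -0.43 -4.7 ] M [-0.154 -0.052 -0.008] w 0.0088
t 5.88 p [ 0.5993 -0.1494  0.0908] yaw -19.2 z [-6.e-04  3.e-04 -1.e+00] F [ 1.07  0.08 -2.08] M [-0.108 -0.034 -0.05 ] w 0.0087
```

View pics/s5.png

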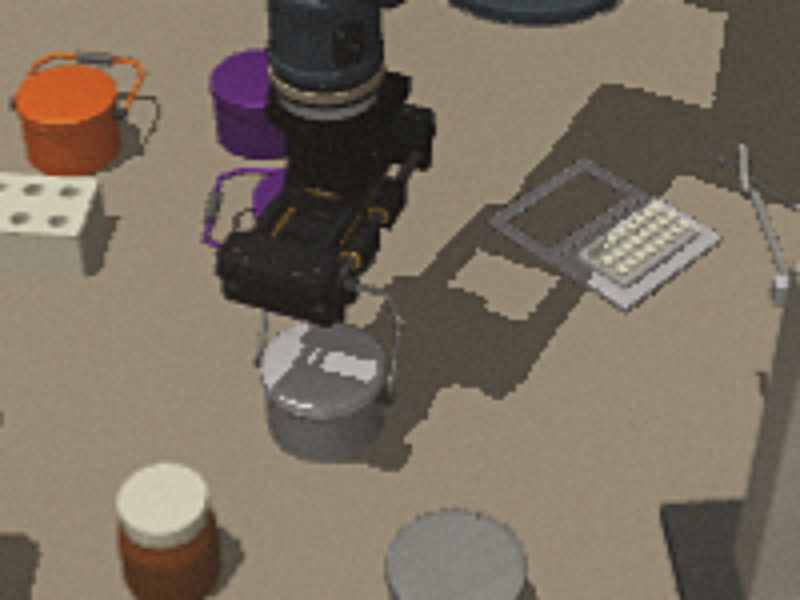

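View pics/w5.png

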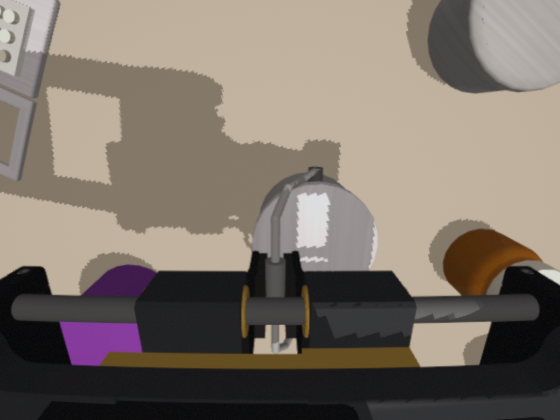

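```bash
python3 -c "
from h import *
np.set_printoptions(precision=4,suppress=True)
o=get_obs()
l=onz('wrist',(315.5,175),.045,o);print('lug +y',l)
y=np.radians(-19.2);ey=np.array([-np.sin(y),np.cos(y),0]);ex=np.array([np.cos(y),np.sin(y),0])
c=l-ey*.049;print('hinge c',c)
g=o['position']+[0,0,.019];print('grip',g,'rel x',(g-c)@ex,'z',g[2]-.045,np.hypot((g-c)@ex,g[2]-.045))
i=cv2.imread('pics/w5.png');cv2.imwrite('pics/w5z.png',cv2.resize(i[130:330,200:420],None,fx=3.5,fy=3.5,interpolation=cv2.INTER_CUBIC))
"
```

```text
lug +y [ 0.6409 -0.1139  0.045 ]
hinge c [ 0.6248 -0.1602  0.045 ]
grip [ 0.5993 -0.1494  0.1098] rel x -0.027660978883594145 z 0.06481929041299435 0.07047460650789575
```

View pics/w5z.png

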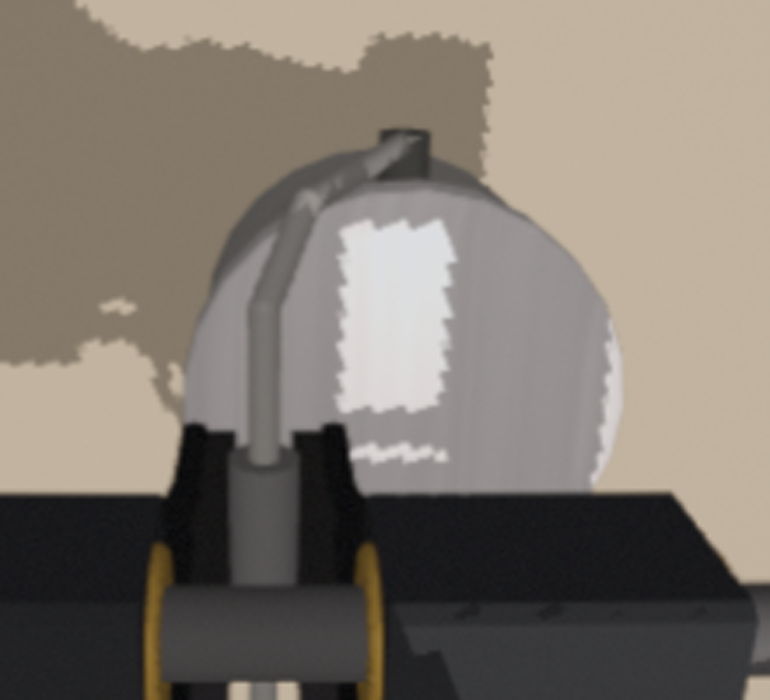

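>>> drive_tool --plan '[{"offset":[0.35,0,-0.08],"delta_rot":[0,0,0],"jaw":0.6},{"offset":[0.7,0,-0.16],"delta_rot":[0,0,0],"jaw":0.6},{"offset":[1.05,0,-0.23],"delta_rot":[0,0,0],"jaw":0.6},{"offset":[1.4,0,-0.29],"delta_rot":[0,0,0],"jaw":0.6},{"offset":[1.75,0,-0.34],"delta_rot":[0,0,0],"jaw":0.6},{"offset":[2.1,0,-0.38],"delta_rot":[0,0,0],"jaw":0.6},{"offset":[2.4,0,-0.4],"delta_rot":[0,0,0],"jaw":0.6},{"offset":[2.7,0,-0.4],"delta_rot":[0,0,0],"jaw":0.6}]' --squeeze 3

```text
time: 6.55
position: [0.6242, -0.158, 0.0943]
tool_rot: [0.986, -0.167, -0.001, -0.0]
ft_force: [-1.2, 0.6, -0.6]
grip_width: 0.0088
```

```bash
python3 -c "
from h import *
st()
cv2.imwrite('pics/w6.png',camera('wrist')[:,:,::-1])
cv2.imwrite('pics/s6.png',cv2.resize(camera('scene')[180:330,180:380,::-1],None,fx=4,fy=4))
i=cv2.imread('pics/w6.png');cv2.imwrite('pics/w6z.png',cv2.resize(i[130:330,200:420],None,fx=3.5,fy=3.5,interpolation=cv2.INTER_CUBIC))
st()"
```

```text
t 6.55 p [ 0.6242 -0.158   0.0943] yaw -19.19 z [-1.9e-03  7.0e-04 -1.0e+00] F [-1.17  0.63 -0.63] M [-0.024  0.103 -0.027] w 0.0088
t 6.65 p [ 0.6246 -0.1582  0.0943] yaw -19.19 z [-1.e-03  4.e-04 -1.e+00] F [ 0.54  1.28 -0.14] M [-0.054  0.094 -0.003] w 0.0086
```

View pics/s6.png

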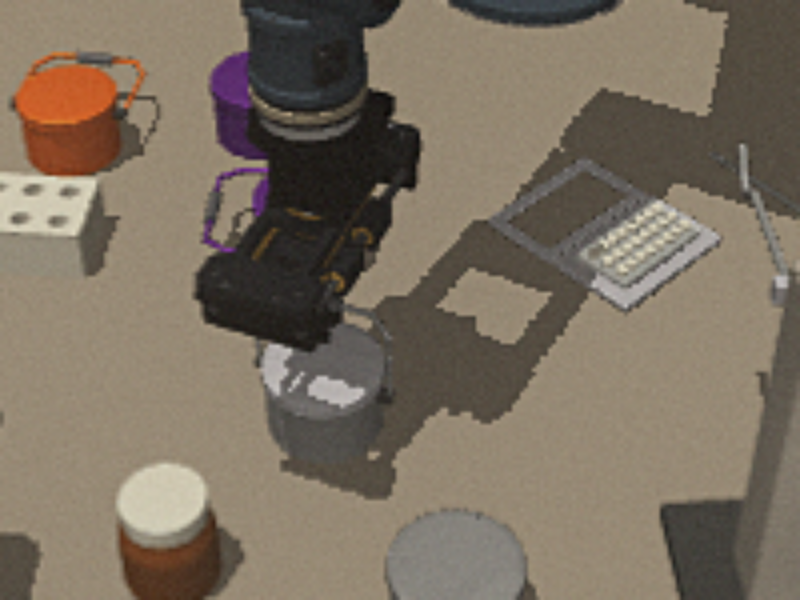

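View pics/w6z.png

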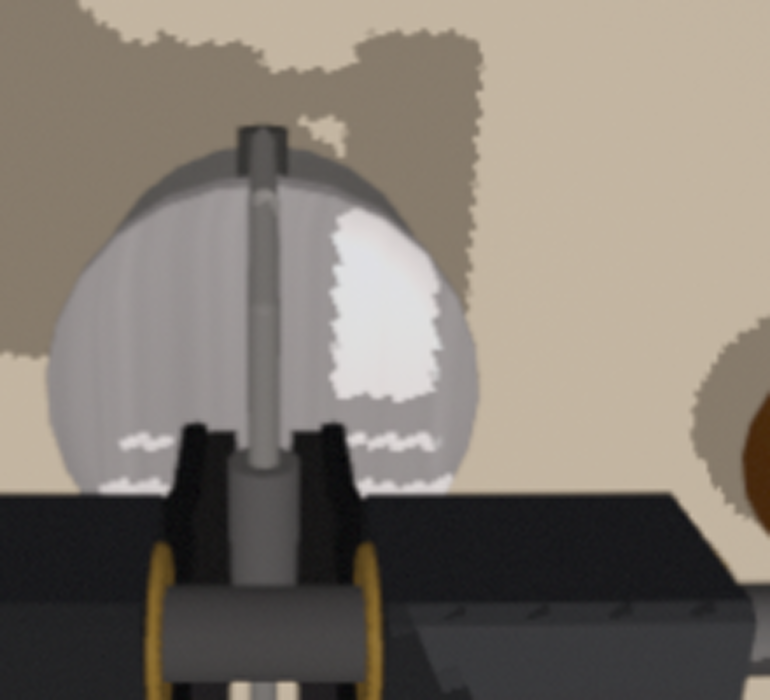

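Bail is upright: lug, leg and crown line up at column ~275, and the lid is still level about 6 mm from its start. I'll tighten the grip and lift.

>>> drive_tool --plan '[{"offset":[0,0,0],"delta_rot":[0,0,0],"jaw":0.3},{"offset":[0,0,0],"delta_rot":[0,0,0],"jaw":0.3},{"offset":[0,0,0],"delta_rot":[0,0,0],"jaw":0.3},{"offset":[0,0,-0.2],"delta_rot":[0,0,0],"jaw":0.3},{"offset":[0,0,-0.5],"delta_rot":[0,0,0],"jaw":0.3},{"offset":[0,0,-1],"delta_rot":[0,0,0],"jaw":0.3},{"offset":[0,0,-1.7],"delta_rot":[0,0,0],"jaw":0.3},{"offset":[0,0,-2.5],"delta_rot":[0,0,0],"jaw":0.3}]' --squeeze 25

```text
time: 7.32
position: [0.6235, -0.1578, 0.1195]
tool_rot: [0.986, -0.167, -0.002, -0.0]
ft_force: [-0.9, 0.1, -6.3]
grip_width: 0.008
```

```bash
python3 -c "
from h import *
st()"
```

```text
t 7.32 p [ 0.6235 -0.1578  0.1195] yaw -19.19 z [-0.003   0.0011 -1.    ] F [-0.91  0.06 -6.28] M [-0.104  0.056  0.04 ] w 0.008
```

>>> drive_tool --plan '[{"offset":[0,0,-1.2],"delta_rot":[0,0,0],"jaw":0.3},{"offset":[0,0,-2.5],"delta_rot":[0,0,0],"jaw":0.3},{"offset":[0,0,-4],"delta_rot":[0,0,0],"jaw":0.3},{"offset":[0,0,-5.5],"delta_rot":[0,0,0],"jaw":0.3},{"offset":[0,0,-7],"delta_rot":[0,0,0],"jaw":0.3},{"offset":[0,0,-8.5],"delta_rot":[0,0,0],"jaw":0.3},{"offset":[0,0,-10],"delta_rot":[0,0,0],"jaw":0.3},{"offset":[0,0,-11],"delta_rot":[0,0,0],"jaw":0.3}]'

```text
time: 7.98
position: [0.6247, -0.1583, 0.2324]
tool_rot: [0.986, -0.167, 0.001, 0.0]
ft_force: [0.9, -0.1, -4.2]
grip_width: 0.0081
```

```bash
python3 -c "
from h import *
st();off((.5,.128,.235),5.6)"
```

```text
t 7.98 p [ 0.6247 -0.1583  0.2324] yaw -19.19 z [ 1.4e-03 -8.0e-04 -1.0e+00] F [ 0.93 -0.08 -4.2 ] M [-0.115  0.017  0.03 ] w 0.0081
offset cm [-21.19 -22.94  -0.3 ] rot deg [  0.04  -0.09 -24.79] t 7.98
```

>>> drive_tool --plan '[{"offset":[-0.7,-0.8,0],"delta_rot":[0,0,-1],"jaw":0.3},{"offset":[-2,-2.2,0],"delta_rot":[0,0,-2.5],"jaw":0.3},{"offset":[-3.5,-3.8,0],"delta_rot":[0,0,-4],"jaw":0.3},{"offset":[-5.2,-5.6,0],"delta_rot":[0,0,-6],"jaw":0.3},{"offset":[-7,-7.6,0],"delta_rot":[0,0,-8],"jaw":0.3},{"offset":[-9,-9.7,0],"delta_rot":[0,0,-10],"jaw":0.3},{"offset":[-11,-11.9,0],"delta_rot":[0,0,-12],"jaw":0.3},{"offset":[-13,-14.1,0],"delta_rot":[0,0,-14],"jaw":0.3}]'

```text
time: 8.65
position: [0.5458, 0.0197, 0.2291]
tool_rot: [0.999, -0.044, -0.002, -0.001]
ft_force: [-0.2, 0.2, -5.5]
grip_width: 0.0082
```

```bash
python3 -c "
from h import *
st();off((.5,.128,.235),5.6)"
```

```text
t 8.65 p [0.5458 0.0197 0.2291] yaw -5.06 z [-0.0033  0.0013 -1.    ] F [-0.23  0.22 -5.53] M [-0.083  0.004 -0.011] w 0.0082
offset cm [ -5.52 -10.39  -0.56] rot deg [ -0.07   0.19 -10.66] t 8.65
```

>>> drive_tool --plan '[{"offset":[-1.2,-2,-0.2],"delta_rot":[0,0,-2],"jaw":0.3},{"offset":[-2.2,-3.8,-0.4],"delta_rot":[0,0,-4],"jaw":0.3},{"offset":[-3.1,-5.5,-0.6],"delta_rot":[0,0,-6],"jaw":0.3},{"offset":[-3.9,-7,-0.6],"delta_rot":[0,0,-7.5],"jaw":0.3},{"offset":[-4.5,-8.3,-0.6],"delta_rot":[0,0,-9],"jaw":0.3},{"offset":[-5,-9.3,-0.6],"delta_rot":[0,0,-10],"jaw":0.3},{"offset":[-5.3,-10,-0.6],"delta_rot":[0,0,-10.5],"jaw":0.3},{"offset":[-5.3,-10.2,-0.6],"delta_rot":[0,0,-10.6],"jaw":0.3}]'

```text
time: 9.32
position: [0.5029, 0.1255, 0.2355]
tool_rot: [0.999, 0.048, -0.002, -0.001]
ft_force: [0.7, 0.4, -5.8]
grip_width: 0.0082
```

```bash
python3 -c "
from h import *
st();off((.5,.128,.235),5.6)
cv2.imwrite('pics/w7.png',camera('wrist')[:,:,::-1])
cv2.imwrite('pics/s7.png',cv2.resize(camera('scene')[150:350,280:460,::-1],None,fx=3,fy=3))
cv2.imwrite('pics/t7.png',cv2.resize(camera('top')[80:260,130:330,::-1],None,fx=3,fy=3))
st();off((.5,.128,.235),5.6)
"
```

```text
t 9.32 p [0.5029 0.1255 0.2355] yaw 5.5 z [-0.0031  0.0011 -1.    ] F [ 0.74  0.38 -5.8 ] M [0.061 0.097 0.019] w 0.0082
offset cm [-0.26 -0.27  0.05] rot deg [-0.08  0.17 -0.1 ] t 9.32
t 9.47 p [0.5046 0.1238 0.2357] yaw 5.41 z [-1.e-03 -2.e-04 -1.e+00] F [ 0.32 -0.69 -5.17] M [-0.145  0.009 -0.032] w 0.0078
offset cm [-0.42 -0.46  0.07] rot deg [ 0.    0.06 -0.19] t 9.47
```

View pics/w7.png

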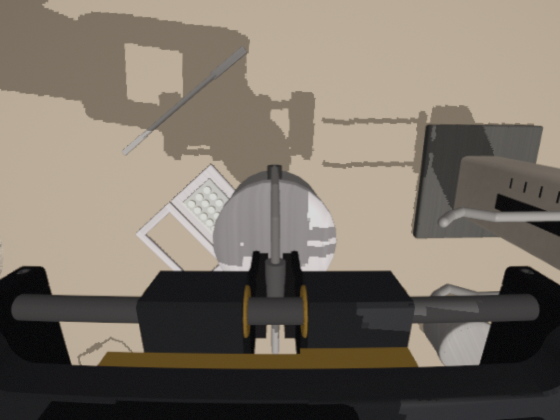

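View pics/s7.png

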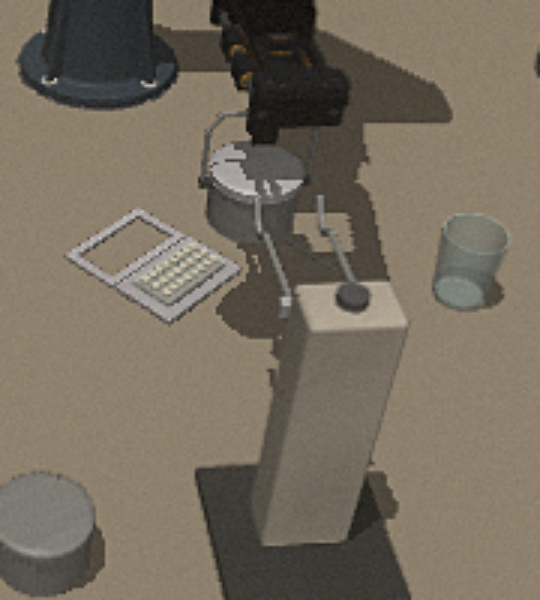

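View pics/t7.png

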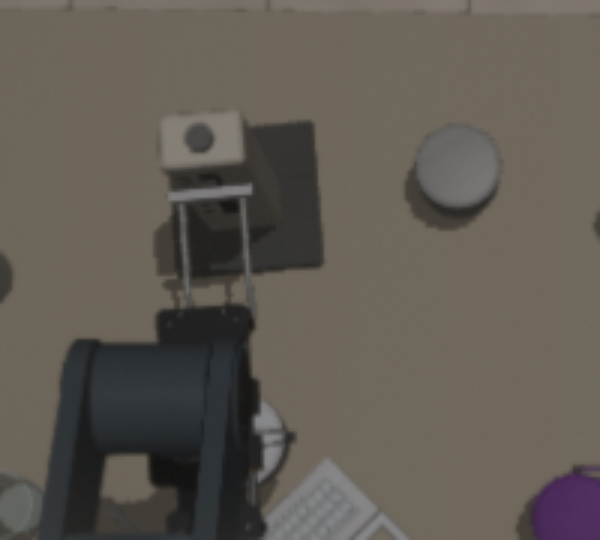

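```bash
python3 -c "
import cv2
i=cv2.imread('pics/w7.png');cv2.imwrite('pics/w7z.png',cv2.resize(i[190:260,430:560],None,fx=6,fy=6,interpolation=cv2.INTER_CUBIC))
cv2.imwrite('pics/w7y.png',cv2.resize(i[150:290,220:340],None,fx=4,fy=4,interpolation=cv2.INTER_CUBIC))"
```

```text
(no output)
```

View pics/w7z.png

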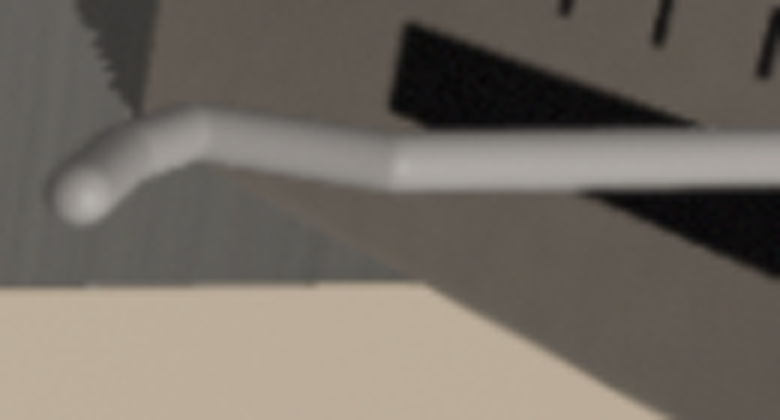

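View pics/w7y.png

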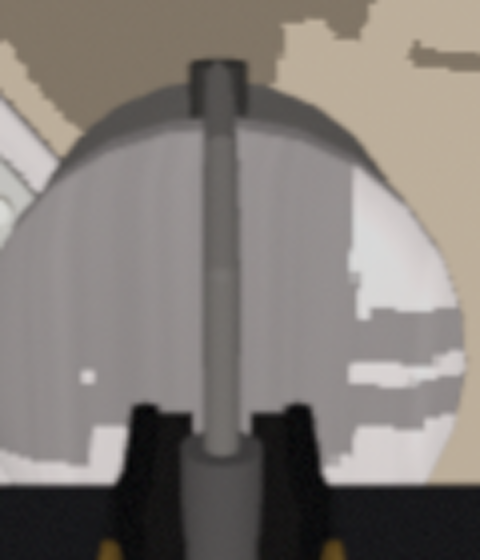

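```bash
python3 -c "
from h import *
np.set_printoptions(precision=4,suppress=True)
y=np.radians(5.5)
o=get_obs()
M=np.column_stack([[np.cos(y),np.sin(y),0],[np.sin(y),-np.cos(y),0],[-.0031,.0011,-1]])
o1={'position':np.array([.5029,.1255,.2355]),'tool_rot':R.from_matrix(M).as_quat()}
Z=lambda a,b:(430+(a+.5)/6-.5,190+(b+.5)/6-.5)
a=onz('wrist',Z(395,160),.229,o1);b=onz('wrist',Z(770,157),.229,o1);d=b-a;print(a,b,'yaw',np.degrees(np.arctan2(d[1],d[0])))
th=np.radians(5.6);ex=np.array([np.cos(th),np.sin(th),0]);ey=np.array([-ex[1],ex[0],0])
c=a
for n,p in [('tip',(82,195)),('b1',(145,150)),('bot',(205,133)),('mid',(300,147)),('corner',(395,160))]:
  O,D=ray('wrist',Z(*p),o1);t=((c-O)@ey)/(D@ey);X=O+t*D;print(n,X,'along',(X-c)@ex)
"
```

```text
[0.6302 0.1683 0.229 ] [0.6706 0.1726 0.229 ] yaw 5.996801169219899
tip [0.5927 0.1646 0.2394] along -0.03762788437374813
b1 [0.6064 0.166  0.2257] along -0.023917209019678348
bot [0.616  0.1669 0.2199] along -0.014263834552143109
mid [0.6231 0.1676 0.2247] along -0.007126591299354703
corner [0.6302 0.1683 0.229 ] along 0.0
```

The wrist view shows the left prong's tip at (443,222), notch bottom at (464,212) and level part starting at (496,216). Cast onto the prong's vertical plane, the notch is at z = 0.2199, which matches the expected height, so the seat is at about (0.619, 0.140) with yaw 5.8°. I'll move in over it.

```bash
python3 -c "
from h import *
st();off((.6187,.140,.237),5.8)
"
```

```text
t 9.47 p [0.5046 0.1238 0.2357] yaw 5.41 z [-1.e-03 -2.e-04 -1.e+00] F [ 0.32 -0.69 -5.17] M [-0.145  0.009 -0.032] w 0.0078
offset cm [11.51 -0.54 -0.14] rot deg [ 0.    0.06 -0.39] t 9.47
```

>>> drive_tool --plan '[{"offset":[0.4,-0.1,-0.2],"delta_rot":[0,0,-0.3],"jaw":0.3},{"offset":[1,-0.2,-0.2],"delta_rot":[0,0,-0.3],"jaw":0.3},{"offset":[1.9,-0.3,-0.2],"delta_rot":[0,0,-0.3],"jaw":0.3},{"offset":[2.9,-0.4,-0.2],"delta_rot":[0,0,-0.3],"jaw":0.3},{"offset":[4,-0.4,-0.2],"delta_rot":[0,0,-0.3],"jaw":0.3},{"offset":[5,-0.4,-0.2],"delta_rot":[0,0,-0.3],"jaw":0.3},{"offset":[5.8,-0.4,-0.2],"delta_rot":[0,0,-0.3],"jaw":0.3},{"offset":[6.3,-0.4,-0.2],"delta_rot":[0,0,-0.3],"jaw":0.3}]'

```text
time: 10.13
position: [0.5684, 0.1341, 0.2374]
tool_rot: [0.999, 0.05, -0.0, -0.0]
ft_force: [0.1, 0.8, -5.4]
grip_width: 0.008
```

```bash
python3 -c "
from h import *
st();off((.6187,.140,.237),5.8)
cv2.imwrite('pics/w8.png',camera('wrist')[:,:,::-1])
i=cv2.imread('pics/w8.png');cv2.imwrite('pics/w8z.png',cv2.resize(i[170:300,260:420],None,fx=5,fy=5,interpolation=cv2.INTER_CUBIC)[:600])
st();off((.6187,.140,.237),5.8)
"
```

```text
t 10.13 p [0.5684 0.1341 0.2374] yaw 5.69 z [-5.e-04  6.e-04 -1.e+00] F [ 0.13  0.76 -5.38] M [-0.087  0.001 -0.007] w 0.008
offset cm [ 5.06 -0.09  0.04] rot deg [-0.04  0.03 -0.11] t 10.13
t 10.18 p [0.5689 0.1341 0.2375] yaw 5.69 z [ 4.e-04  7.e-04 -1.e+00] F [ 1.7   0.24 -4.87] M [-0.103 -0.189  0.075] w 0.0082
offset cm [ 5.01 -0.09  0.05] rot deg [-0.04 -0.03 -0.11] t 10.18
```

View pics/w8z.png

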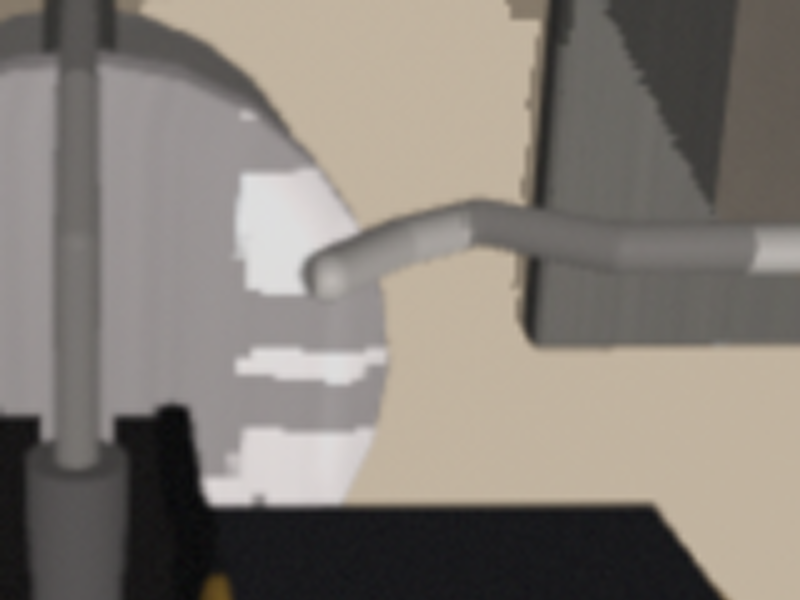

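```bash
cat > notch.py <<'E'
from h import *
np.set_printoptions(precision=4,suppress=True)
def notch(o,lev,pts,zl=.229,yaw=5.8):
  a=onz('wrist',lev,zl,o)
  th=np.radians(yaw);ex=np.array([np.cos(th),np.sin(th),0]);ey=np.array([-ex[1],ex[0],0])
  for n,p in pts:
    O,D=ray('wrist',p,o);X=O+D*((a-O)@ey)/(D@ey);print(n,X, 'from seat guess', (X-np.array([.6187,.14,.225]))@ex,(X-np.array([.6187,.14,.225]))@ey)
def mk(p,yaw,z):
  y=np.radians(yaw)
  M=np.column_stack([[np.cos(y),np.sin(y),0],[np.sin(y),-np.cos(y),0],z])
  return {'position':np.array(p),'tool_rot':R.from_matrix(M).as_quat()}
E
python3 -c "
from notch import *
o=mk([.5684,.1341,.2374],5.69,[-5e-4,6e-4,-1])
Z=lambda a,b:(260+(a+.5)/5-.5,170+(b+.5)/5-.5)
notch(o,Z(700,246),[('tip',Z(328,278)),('bot',Z(478,222)),('corner',Z(615,247)),('lev',Z(760,247))])
# wire points in tool frame at tool z=-.025
c=calibration('wrist')['tool_from_camera'];
for p in [(76,100),(78,400)]:
  O,D=ray('wrist',Z(*p),{'position':np.zeros(3),'tool_rot':[0,0,0,1]});print('wire tool',O+D*((-.025-O[2])/D[2]))
O,D=ray('wrist',Z(76,460),{'position':np.zeros(3),'tool_rot':[0,0,0,1]})
for z in(-.023,-.025,-.027):print('sleeve end',O+D*((z-O[2])/D[2]))
"
```

```text
tip [0.5935 0.1648 0.24  ] from seat guess -0.022556892469127027 0.027218183775910062
bot [0.6151 0.167  0.2195] from seat guess -0.0008997091786292406 0.027218183775910065
corner [0.6287 0.1684 0.2293] from seat guess 0.012832966452365403 0.02721818377591006
lev [0.6459 0.1701 0.2294] from seat guess 0.030104305231677963 0.02721818377591008
wire tool [ 0.0004 -0.0531 -0.025 ]
wire tool [ 0.0006 -0.0235 -0.025 ]
sleeve end [ 0.0004 -0.0161 -0.023 ]
sleeve end [ 0.0004 -0.0171 -0.025 ]
sleeve end [ 0.0004 -0.018  -0.027 ]
```

>>> drive_tool --plan '[{"offset":[0.3,-0.05,0],"delta_rot":[0,0,-0.1],"jaw":0.3},{"offset":[0.9,-0.1,0],"delta_rot":[0,0,-0.1],"jaw":0.3},{"offset":[1.8,-0.1,0],"delta_rot":[0,0,-0.1],"jaw":0.3},{"offset":[2.7,-0.1,0],"delta_rot":[0,0,-0.1],"jaw":0.3},{"offset":[3.6,-0.1,0],"delta_rot":[0,0,-0.1],"jaw":0.3},{"offset":[4.3,-0.1,0],"delta_rot":[0,0,-0.1],"jaw":0.3},{"offset":[4.7,-0.1,0],"delta_rot":[0,0,-0.1],"jaw":0.3},{"offset":[4.8,-0.1,0],"delta_rot":[0,0,-0.1],"jaw":0.3}]'

```text
time: 10.85
position: [0.6153, 0.1399, 0.2374]
tool_rot: [0.999, 0.051, -0.0, -0.0]
ft_force: [0.7, -0.1, -5.1]
grip_width: 0.0081
```

>>> drive_tool --plan '[{"offset":[0,0,0],"delta_rot":[0,0,0],"jaw":0.3},{"offset":[0,0,0],"delta_rot":[0,0,0],"jaw":0.3},{"offset":[0,0,0],"delta_rot":[0,0,0],"jaw":0.3},{"offset":[0,0,0],"delta_rot":[0,0,0],"jaw":0.3},{"offset":[0,0,0],"delta_rot":[0,0,0],"jaw":0.3},{"offset":[0,0,0],"delta_rot":[0,0,0],"jaw":0.3},{"offset":[0,0,0],"delta_rot":[0,0,0],"jaw":0.3},{"offset":[0,0,0],"delta_rot":[0,0,0],"jaw":0.3}]'

```text
time: 11.52
position: [0.6141, 0.1399, 0.2376]
tool_rot: [0.999, 0.051, -0.001, -0.0]
ft_force: [-0.4, -0.2, -5.1]
grip_width: 0.0079
```

```bash
python3 -c "
from h import *
F=[]
for k in range(12):
  o=get_obs();F.append(o['ft_force']);im=camera('wrist')
print('F',np.round(np.mean(F,0),2),np.round(np.std(F,0),2))
st();off((.6177,.1399,.237),5.8)
cv2.imwrite('pics/w9.png',camera('wrist')[:,:,::-1])
i=cv2.imread('pics/w9.png');cv2.imwrite('pics/w9z.png',cv2.resize(i[170:300,230:390],None,fx=5,fy=5,interpolation=cv2.INTER_CUBIC)[:600])
cv2.imwrite('pics/s9.png',cv2.resize(camera('scene')[150:350,280:460,::-1],None,fx=3,fy=3))
"
```

```text
F [-0.04  0.03 -5.54] [0.49 0.47 0.32]
t 12.12 p [0.6142 0.1399 0.2376] yaw 5.81 z [-1.6e-03  6.0e-04 -1.0e+00] F [-0.57  0.79 -4.71] M [-0.116  0.02   0.029] w 0.0082
offset cm [0.35 0.04 0.05] rot deg [-0.04  0.09  0.01] t 12.12
```

View pics/w9z.png

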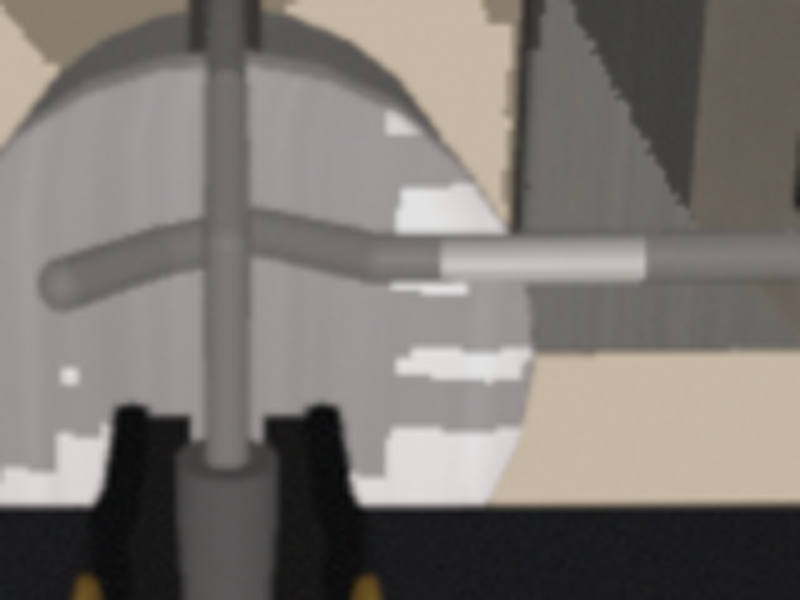

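View pics/s9.png

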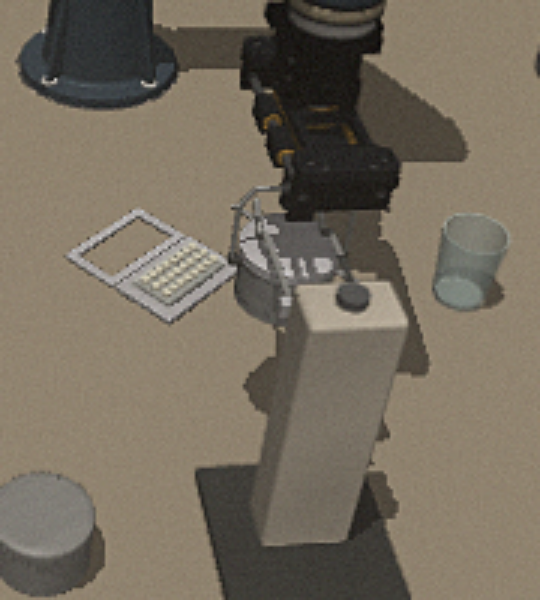

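```bash
python3 -c "
from notch import *
o=get_obs()
Z=lambda a,b:(230+(a+.5)/5-.5,170+(b+.5)/5-.5)
notch(o,Z(420,260),[('tip',Z(62,285)),('bot?',Z(215,233)),('bot??',Z(255,230)),('corner',Z(375,260)),('lev',Z(600,258))])
I={'position':np.zeros(3),'tool_rot':[0,0,0,1]}
for p in [(227,100),(226,240),(226,400)]:
  O,D=ray('wrist',Z(*p),I);X=O+D*((-.025-O[2])/D[2]);Rt=R.from_quat(o['tool_rot']);print('wire tool',X,'world',o['position']+Rt.apply(X))
"
```

```text
tip [0.5937 0.1643 0.2378] from seat guess -0.022423544476255653 0.02672195381016021
bot? [0.6105 0.166  0.2188] from seat guess -0.005534854573856935 0.0267219538101602
bot?? [0.6154 0.1665 0.2175] from seat guess -0.0005880419698476814 0.02672195381016022
corner [0.6292 0.1679 0.229 ] from seat guess 0.013260853851439332 0.026721953810160213
lev [0.6557 0.1706 0.2282] from seat guess 0.039859537020503794 0.026721953810160223
wire tool [ 0.0005 -0.0531 -0.025 ] world [0.6093 0.1928 0.2626]
wire tool [ 0.0004 -0.0398 -0.025 ] world [0.6106 0.1795 0.2626]
wire tool [ 0.0004 -0.0235 -0.025 ] world [0.6122 0.1633 0.2626]
```

>>> drive_tool --plan '[{"offset":[0.1,0,0],"delta_rot":[0,0.1,0],"jaw":0.3},{"offset":[0.2,0,0],"delta_rot":[0,0.1,0],"jaw":0.3},{"offset":[0.33,0,0],"delta_rot":[0,0.1,0],"jaw":0.3},{"offset":[0.33,0,0.4],"delta_rot":[0,0.1,0],"jaw":0.3},{"offset":[0.33,0,0.9],"delta_rot":[0,0.1,0],"jaw":0.3},{"offset":[0.33,0,1.4],"delta_rot":[0,0.1,0],"jaw":0.3},{"offset":[0.33,0,1.7],"delta_rot":[0,0.1,0],"jaw":0.3},{"offset":[0.33,0,1.8],"delta_rot":[0,0.1,0],"jaw":0.3}]'

```text
time: 12.88
position: [0.6166, 0.1402, 0.2182]
tool_rot: [0.999, 0.051, -0.001, -0.0]
ft_force: [-1.0, -0.0, -6.4]
grip_width: 0.0079
```

```bash
python3 -c "
from h import *
F=[]
for k in range(4):
  o=get_obs();F.append(o['ft_force']);im=camera('wrist')
print('F',np.round(np.mean(F,0),2),np.round(np.std(F,0),2))
st();off((.6177,.1399,.20),5.8)
cv2.imwrite('pics/w10.png',camera('wrist')[:,:,::-1])
i=cv2.imread('pics/w10.png');cv2.imwrite('pics/w10z.png',cv2.resize(i[170:300,200:360],None,fx=5,fy=5,interpolation=cv2.INTER_CUBIC)[:600])
"
```

```text
F [-0.3   0.1  -5.55] [0.49 0.14 0.52]
t 13.08 p [0.6176 0.1403 0.2196] yaw 5.81 z [ 4.e-04  8.e-04 -1.e+00] F [ 0.01 -0.13 -5.93] M [-0.126  0.055 -0.015] w 0.0081
offset cm [0.   0.04 1.96] rot deg [-0.04 -0.03  0.01] t 13.08
```

View pics/w10z.png

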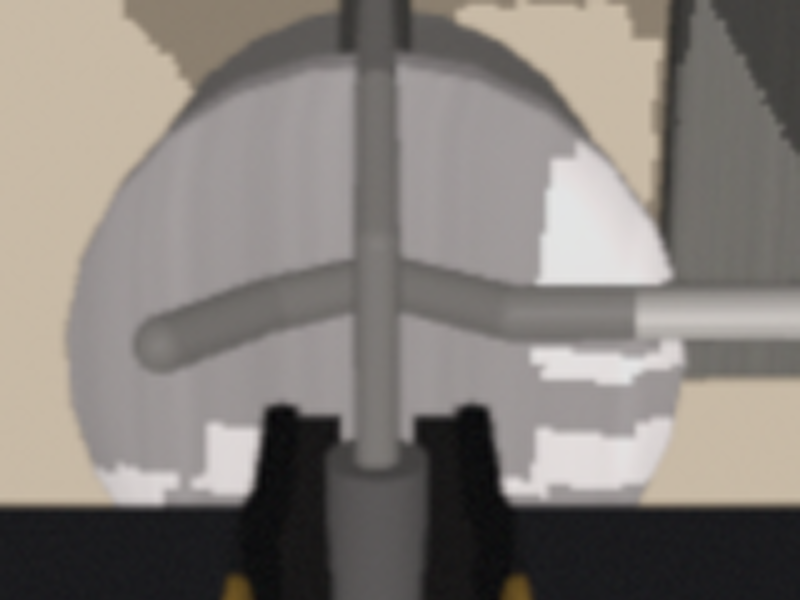

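The wire (column 376 in the crop) is centred on the notch (the slopes intersect at ~377). I'll lower slowly.

>>> drive_tool --plan '[{"offset":[0,0,0.15],"delta_rot":[0,0,0],"jaw":0.3},{"offset":[0,0,0.35],"delta_rot":[0,0,0],"jaw":0.3},{"offset":[0,0,0.55],"delta_rot":[0,0,0],"jaw":0.3},{"offset":[0,0,0.75],"delta_rot":[0,0,0],"jaw":0.3},{"offset":[0,0,0.95],"delta_rot":[0,0,0],"jaw":0.3},{"offset":[0,0,1.1],"delta_rot":[0,0,0],"jaw":0.3},{"offset":[0,0,1.25],"delta_rot":[0,0,0],"jaw":0.3},{"offset":[0,0,1.4],"delta_rot":[0,0,0],"jaw":0.3}]'

```text
time: 13.8
position: [0.6175, 0.1403, 0.2053]
tool_rot: [0.999, 0.051, 0.0, -0.0]
ft_force: [0.6, 0.1, -5.0]
grip_width: 0.0076
```

>>> drive_tool --plan '[{"offset":[0,0,0.12],"delta_rot":[0,0,0],"jaw":0.3},{"offset":[0,0,0.24],"delta_rot":[0,0,0],"jaw":0.3},{"offset":[0,0,0.36],"delta_rot":[0,0,0],"jaw":0.3},{"offset":[0,0,0.48],"delta_rot":[0,0,0],"jaw":0.3},{"offset":[0,0,0.6],"delta_rot":[0,0,0],"jaw":0.3},{"offset":[0,0,0.72],"delta_rot":[0,0,0],"jaw":0.3},{"offset":[0,0,0.84],"delta_rot":[0,0,0],"jaw":0.3},{"offset":[0,0,0.96],"delta_rot":[0,0,0],"jaw":0.3}]'

```text
time: 14.47
position: [0.6176, 0.1402, 0.1959]
tool_rot: [0.999, 0.051, 0.0, -0.0]
ft_force: [0.2, 0.0, -5.0]
grip_width: 0.0081
```

```bash
cat > w.py <<'E'
from h import *
import sys
F=[];Mm=[]
for k in range(6):
  o=get_obs();F.append(o['ft_force']);Mm.append(o['moment']);im=camera('wrist')
print('F',np.round(np.mean(F,0),2),np.round(np.std(F,0),2),'M',np.round(np.mean(Mm,0),3))
st()
cv2.imwrite(f'pics/{sys.argv[1]}.png',cv2.resize(im[170:300,200:360,::-1],None,fx=5,fy=5,interpolation=cv2.INTER_CUBIC)[:600])
E
python3 w.py w11
```

```text
F [-0.09 -0.19 -5.25] [0.82 0.43 0.2 ] M [-0.086  0.019  0.02 ]
t 14.77 p [0.6175 0.1403 0.196 ] yaw 5.81 z [ 3.e-04  7.e-04 -1.e+00] F [-0.72 -0.09 -4.4 ] M [-0.071  0.069  0.027] w 0.008
```

View pics/w11.png

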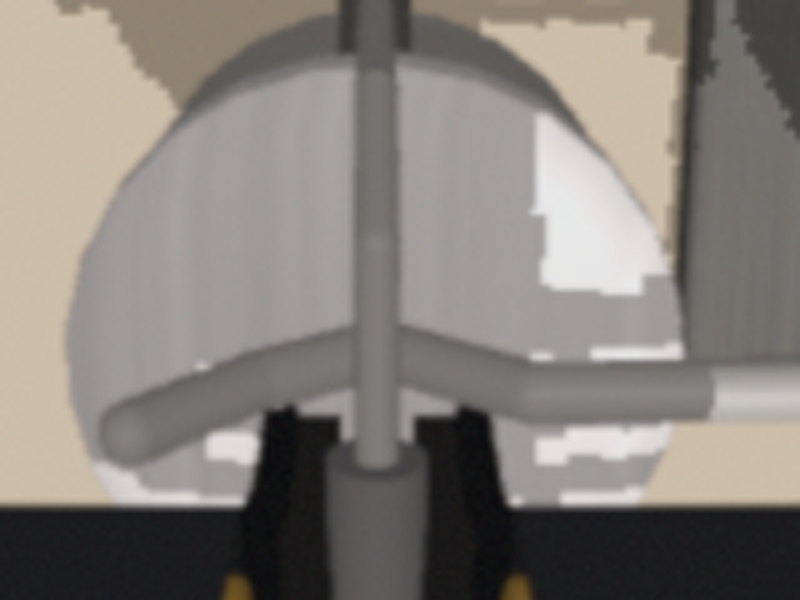

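>>> drive_tool --plan '[{"offset":[0,0,0.12],"delta_rot":[0,0,0],"jaw":0.3},{"offset":[0,0,0.24],"delta_rot":[0,0,0],"jaw":0.3},{"offset":[0,0,0.36],"delta_rot":[0,0,0],"jaw":0.3},{"offset":[0,0,0.48],"delta_rot":[0,0,0],"jaw":0.3},{"offset":[0,0,0.6],"delta_rot":[0,0,0],"jaw":0.3},{"offset":[0,0,0.72],"delta_rot":[0,0,0],"jaw":0.3},{"offset":[0,0,0.84],"delta_rot":[0,0,0],"jaw":0.3},{"offset":[0,0,0.96],"delta_rot":[0,0,0],"jaw":0.3}]'

```text
time: 15.43
position: [0.6176, 0.1403, 0.1863]
tool_rot: [0.999, 0.051, 0.0, -0.0]
ft_force: [1.9, -0.2, -5.0]
grip_width: 0.008
```

```bash
python3 w.py w12
```

```text
F [ 1.1  -0.08 -4.47] [0.41 0.68 0.38] M [-0.093 -0.082  0.008]
t 15.73 p [0.6176 0.1403 0.1865] yaw 5.81 z [ 4.e-04  7.e-04 -1.e+00] F [ 0.58 -0.38 -5.15] M [-0.13  -0.046  0.002] w 0.008
```

View pics/w12.png

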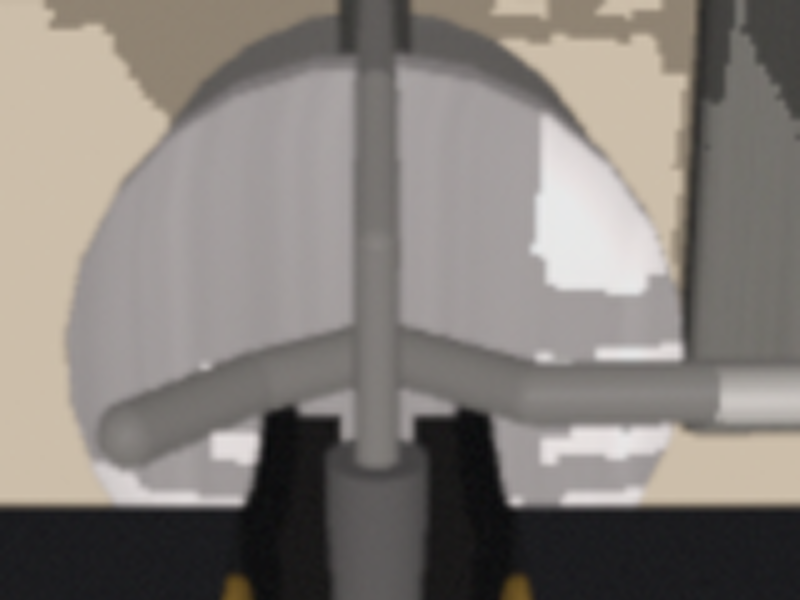

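>>> drive_tool --plan '[{"offset":[0.03,0,0.0],"delta_rot":[0,0,0],"jaw":0.3},{"offset":[0.06,0,0.0],"delta_rot":[0,0,0],"jaw":0.3},{"offset":[0.1,0,0.0],"delta_rot":[0,0,0],"jaw":0.3},{"offset":[0.1,0,0.1],"delta_rot":[0,0,0],"jaw":0.3},{"offset":[0.1,0,0.2],"delta_rot":[0,0,0],"jaw":0.3},{"offset":[0.1,0,0.3],"delta_rot":[0,0,0],"jaw":0.3},{"offset":[0.1,0,0.4],"delta_rot":[0,0,0],"jaw":0.3},{"offset":[0.1,0,0.5],"delta_rot":[0,0,0],"jaw":0.3}]'

```text
time: 16.4
position: [0.618, 0.1404, 0.1811]
tool_rot: [0.999, 0.051, -0.0, -0.0]
ft_force: [-1.7, -0.7, -3.8]
grip_width: 0.0082
```

```bash
python3 w.py w13
```

```text
F [-1.6  -0.01 -4.14] [0.56 0.68 0.27] M [-0.16   0.33   0.067]
t 16.7 p [0.618  0.1404 0.1812] yaw 5.81 z [-9.e-04  6.e-04 -1.e+00] F [-1.25 -0.33 -4.63] M [-0.185  0.373  0.081] w 0.0081
```

View pics/w13.png

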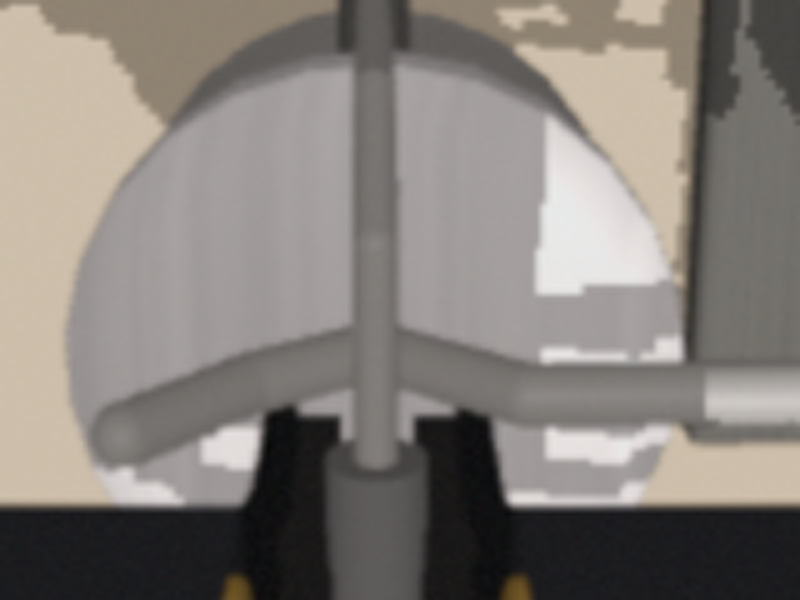

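>>> drive_tool --plan '[{"offset":[-0.03,0,0.0],"delta_rot":[0,0,0],"jaw":0.3},{"offset":[-0.06,0,0.05],"delta_rot":[0,0,0],"jaw":0.3},{"offset":[-0.06,0,0.15],"delta_rot":[0,0,0],"jaw":0.3},{"offset":[-0.06,0,0.25],"delta_rot":[0,0,0],"jaw":0.3},{"offset":[-0.06,0,0.35],"delta_rot":[0,0,0],"jaw":0.3},{"offset":[-0.06,0,0.45],"delta_rot":[0,0,0],"jaw":0.3},{"offset":[-0.06,0,0.55],"delta_rot":[0,0,0],"jaw":0.3},{"offset":[-0.06,0,0.65],"delta_rot":[0,0,0],"jaw":0.3}]'

```text
time: 17.37
position: [0.618, 0.1403, 0.1748]
tool_rot: [0.999, 0.051, 0.0, -0.0]
ft_force: [-1.3, 0.8, -3.2]
grip_width: 0.008
```

```bash
python3 w.py w14
```

```text
F [-1.12  0.23 -3.82] [0.63 0.35 0.51] M [-0.121  0.236  0.033]
t 17.67 p [0.618  0.1403 0.1749] yaw 5.81 z [ 4.e-04  7.e-04 -1.e+00] F [-0.9   0.05 -3.51] M [-0.103  0.229  0.136] w 0.008
```

>>> drive_tool --plan '[{"offset":[-0.04,0,0.1],"delta_rot":[0,0,0],"jaw":0.3},{"offset":[-0.04,0,0.22],"delta_rot":[0,0,0],"jaw":0.3},{"offset":[-0.04,0,0.34],"delta_rot":[0,0,0],"jaw":0.3},{"offset":[-0.04,0,0.46],"delta_rot":[0,0,0],"jaw":0.3},{"offset":[-0.04,0,0.58],"delta_rot":[0,0,0],"jaw":0.3},{"offset":[-0.04,0,0.7],"delta_rot":[0,0,0],"jaw":0.3},{"offset":[-0.04,0,0.82],"delta_rot":[0,0,0],"jaw":0.3},{"offset":[-0.04,0,0.94],"delta_rot":[0,0,0],"jaw":0.3}]'

```text
time: 18.33
position: [0.6179, 0.1403, 0.1655]
tool_rot: [0.999, 0.051, 0.001, -0.0]
ft_force: [0.9, -0.2, -2.8]
grip_width: 0.0081
```

```bash
python3 w.py w15
```

```text
F [ 1.25  0.23 -3.05] [0.28 0.37 0.48] M [-0.057 -0.149  0.035]
t 18.63 p [0.6179 0.1403 0.1657] yaw 5.81 z [ 1.1e-03  8.0e-04 -1.0e+00] F [ 1.92 -0.31 -2.27] M [-0.042 -0.165  0.057] w 0.0083
```

View pics/w15.png

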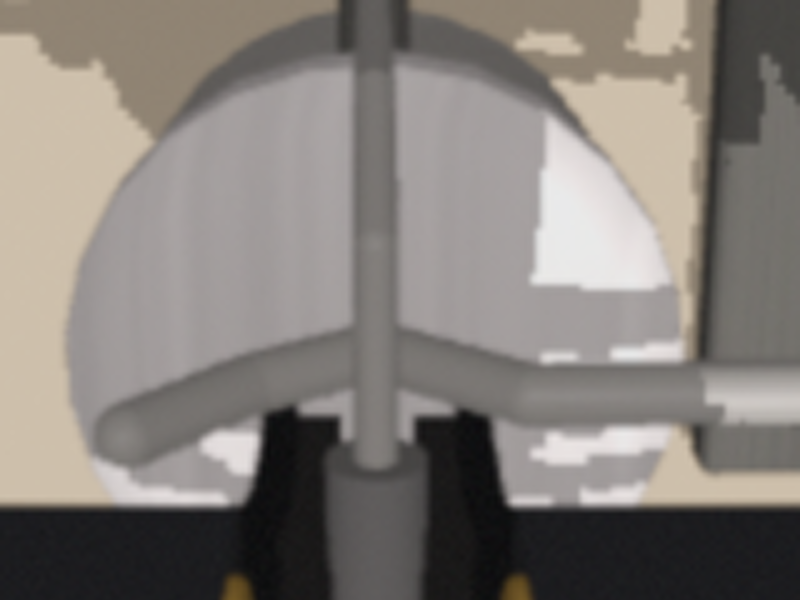

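>>> drive_tool --plan '[{"offset":[0.02,0,0.1],"delta_rot":[0,0,0],"jaw":0.3},{"offset":[0.02,0,0.22],"delta_rot":[0,0,0],"jaw":0.3},{"offset":[0.02,0,0.34],"delta_rot":[0,0,0],"jaw":0.3},{"offset":[0.02,0,0.46],"delta_rot":[0,0,0],"jaw":0.3},{"offset":[0.02,0,0.58],"delta_rot":[0,0,0],"jaw":0.3},{"offset":[0.02,0,0.7],"delta_rot":[0,0,0],"jaw":0.3},{"offset":[0.02,0,0.82],"delta_rot":[0,0,0],"jaw":0.3},{"offset":[0.02,0,0.94],"delta_rot":[0,0,0],"jaw":0.3}]'

```text
time: 19.3
position: [0.6179, 0.1403, 0.156]
tool_rot: [0.999, 0.051, 0.0, -0.0]
ft_force: [1.3, 0.5, -2.2]
grip_width: 0.0079
```

```bash
python3 w.py w16
```

```text
F [ 1.75  0.37 -2.39] [0.43 0.32 0.38] M [-0.081 -0.252  0.034]
t 19.6 p [0.6178 0.1403 0.1562] yaw 5.81 z [ 5.e-04  7.e-04 -1.e+00] F [ 1.59  0.7  -1.25] M [-0.056 -0.308  0.1  ] w 0.0078
```

>>> drive_tool --plan '[{"offset":[0.02,0,0.1],"delta_rot":[0,0,0],"jaw":0.3},{"offset":[0.04,0,0.22],"delta_rot":[0,0,0],"jaw":0.3},{"offset":[0.04,0,0.34],"delta_rot":[0,0,0],"jaw":0.3},{"offset":[0.04,0,0.46],"delta_rot":[0,0,0],"jaw":0.3},{"offset":[0.04,0,0.58],"delta_rot":[0,0,0],"jaw":0.3},{"offset":[0.04,0,0.7],"delta_rot":[0,0,0],"jaw":0.3},{"offset":[0.04,0,0.82],"delta_rot":[0,0,0],"jaw":0.3},{"offset":[0.04,0,0.94],"delta_rot":[0,0,0],"jaw":0.3}]'

```text
time: 20.27
position: [0.6178, 0.1403, 0.1465]
tool_rot: [0.999, 0.051, -0.0, -0.0]
ft_force: [0.7, -0.3, -0.5]
grip_width: 0.0083
```

```bash
python3 w.py w17
```

```text
F [ 0.61 -0.31 -1.18] [0.41 0.34 0.35] M [-0.126 -0.022  0.065]
t 20.57 p [0.6179 0.1403 0.1467] yaw 5.81 z [-3.e-04  7.e-04 -1.e+00] F [ 0.52 -0.75 -0.75] M [-0.153  0.026  0.001] w 0.0078
```

>>> drive_tool --plan '[{"offset":[0.01,0,0.1],"delta_rot":[0,0,0],"jaw":0.3},{"offset":[0.01,0,0.22],"delta_rot":[0,0,0],"jaw":0.3},{"offset":[0.01,0,0.34],"delta_rot":[0,0,0],"jaw":0.3},{"offset":[0.01,0,0.46],"delta_rot":[0,0,0],"jaw":0.3},{"offset":[0.01,0,0.58],"delta_rot":[0,0,0],"jaw":0.3},{"offset":[0.01,0,0.7],"delta_rot":[0,0,0],"jaw":0.3},{"offset":[0.01,0,0.8],"delta_rot":[0,0,0],"jaw":0.3},{"offset":[0.01,0,0.9],"delta_rot":[0,0,0],"jaw":0.3}]'

```text
time: 21.23
position: [0.6179, 0.1403, 0.1375]
tool_rot: [0.999, 0.051, -0.0, -0.0]
ft_force: [-0.1, -0.8, -0.8]
grip_width: 0.0083
```

```bash
sed -i 's/range(6)/range(16)/' w.py; python3 w.py w18
```

```text
F [-1.07 -0.61 -0.56] [0.75 0.45 0.44] M [-0.179  0.23   0.037]
t 22.03 p [0.618  0.1404 0.1376] yaw 5.81 z [-3.e-04  7.e-04 -1.e+00] F [-2.09 -0.59 -0.49] M [-0.221  0.297  0.02 ] w 0.0083
```

View pics/w18.png

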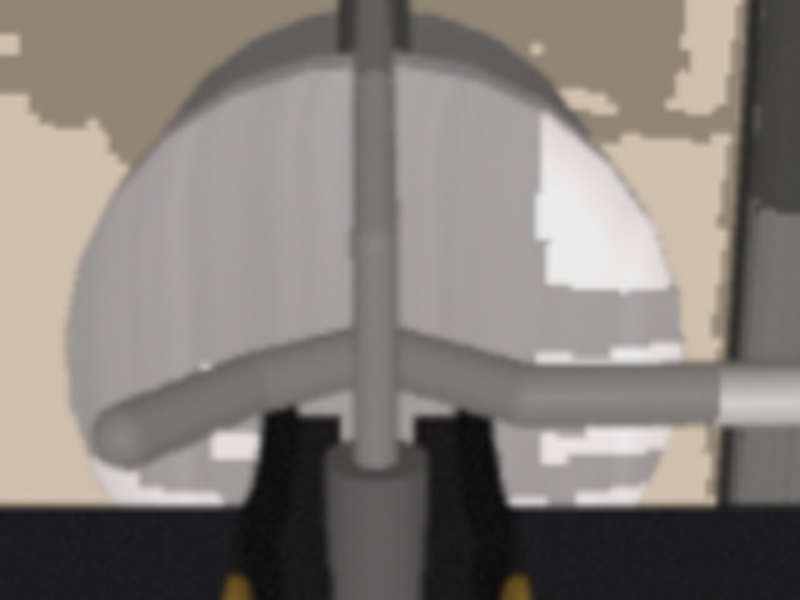

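>>> drive_tool --plan '[{"offset":[-0.02,0,0.08],"delta_rot":[0,0,0],"jaw":0.3},{"offset":[-0.03,0,0.18],"delta_rot":[0,0,0],"jaw":0.3},{"offset":[-0.03,0,0.28],"delta_rot":[0,0,0],"jaw":0.3},{"offset":[-0.03,0,0.38],"delta_rot":[0,0,0],"jaw":0.3},{"offset":[-0.03,0,0.48],"delta_rot":[0,0,0],"jaw":0.3},{"offset":[-0.03,0,0.56],"delta_rot":[0,0,0],"jaw":0.3},{"offset":[-0.03,0,0.64],"delta_rot":[0,0,0],"jaw":0.3},{"offset":[-0.03,0,0.7],"delta_rot":[0,0,0],"jaw":0.3}]'

```text
time: 22.7
position: [0.618, 0.1404, 0.1306]
tool_rot: [0.999, 0.051, 0.0, -0.0]
ft_force: [-1.1, -1.4, 0.9]
grip_width: 0.0083
```

```bash
sed -i 's/range(16)/range(30)/' w.py; python3 w.py w19
```

```text
F [-0.58 -0.6   0.03] [0.47 0.45 0.5 ] M [-0.196  0.153  0.034]
t 24.2 p [0.6179 0.1403 0.1307] yaw 5.81 z [ 3.e-04  7.e-04 -1.e+00] F [-0.77 -1.73  0.27] M [-0.125  0.101  0.057] w 0.0084
```

>>> drive_tool --plan '[{"offset":[-0.01,0,0.03],"delta_rot":[0,0,0],"jaw":0.3},{"offset":[-0.01,0,0.05],"delta_rot":[0,0,0],"jaw":0.3},{"offset":[-0.01,0,0.05],"delta_rot":[0,0,0],"jaw":0.3},{"offset":[-0.01,0,0.05],"delta_rot":[0,0,0],"jaw":0.3},{"offset":[-0.01,0,0.05],"delta_rot":[0,0,0],"jaw":0.3},{"offset":[-0.01,0,0.05],"delta_rot":[0,0,0],"jaw":0.3},{"offset":[-0.01,0,0.05],"delta_rot":[0,0,0],"jaw":0.3},{"offset":[-0.01,0,0.05],"delta_rot":[0,0,0],"jaw":0.3}]' --squeeze 10

```text
time: 24.87
position: [0.6179, 0.1403, 0.1302]
tool_rot: [0.999, 0.051, 0.0, -0.0]
ft_force: [0.2, -0.2, 0.2]
grip_width: 0.0088
```

>>> drive_tool --plan '[{"offset":[0,0,0],"delta_rot":[0,0,0],"jaw":0.3},{"offset":[0,0,0],"delta_rot":[0,0,0],"jaw":0.4},{"offset":[0,0,0],"delta_rot":[0,0,0],"jaw":0.5},{"offset":[0,0,0],"delta_rot":[0,0,0],"jaw":0.6},{"offset":[0,0,0],"delta_rot":[0,0,0],"jaw":0.6},{"offset":[0,0,0],"delta_rot":[0,0,0],"jaw":0.6},{"offset":[0,0,0],"delta_rot":[0,0,0],"jaw":0.6},{"offset":[0,0,0],"delta_rot":[0,0,0],"jaw":0.6}]' --squeeze 3

```text
time: 25.53
position: [0.6179, 0.1403, 0.1302]
tool_rot: [0.999, 0.051, 0.0, -0.0]
ft_force: [1.5, -0.8, -0.7]
grip_width: 0.0093
```

```bash
sed -i 's/range(30)/range(20)/' w.py; python3 w.py w20
```

```text
F [ 1.31 -0.33  0.14] [0.53 0.49 0.62] M [-0.134 -0.119  0.035]
t 26.53 p [0.6179 0.1403 0.1302] yaw 5.81 z [ 4.e-04  7.e-04 -1.e+00] F [ 0.5   0.24 -0.68] M [-0.111 -0.168 -0.006] w 0.0088
```

View pics/w20.png

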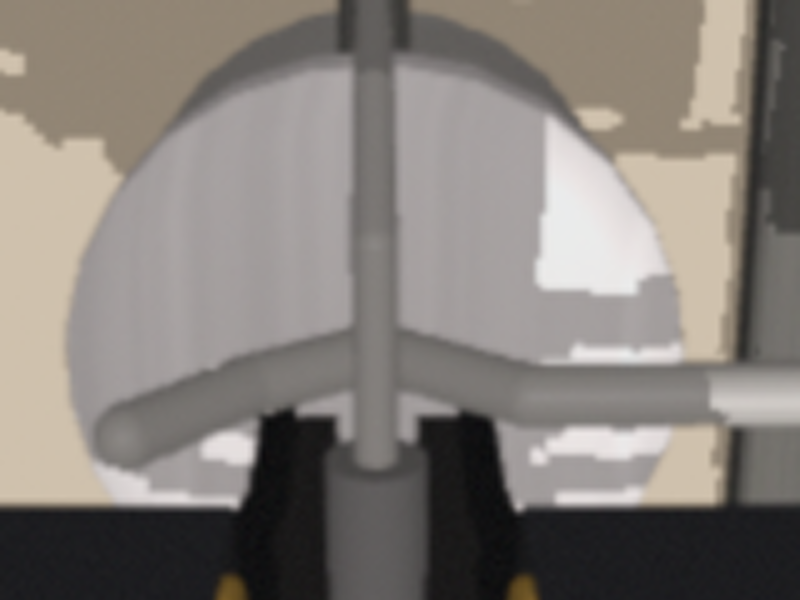

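The fork now carries everything (tool Fz ≈ 0.1 ± 0.15 N), and the wire is seated (376, 350 in the crop). I'll open slowly.

>>> drive_tool --plan '[{"offset":[0.01,0,0],"delta_rot":[0,0,0],"jaw":0.7},{"offset":[0.02,0,0],"delta_rot":[0,0,0],"jaw":0.8},{"offset":[0.02,0,0],"delta_rot":[0,0,0],"jaw":0.85},{"offset":[0.02,0,0],"delta_rot":[0,0,0],"jaw":0.9},{"offset":[0.02,0,0],"delta_rot":[0,0,0],"jaw":0.95},{"offset":[0.02,0,0],"delta_rot":[0,0,0],"jaw":1.0},{"offset":[0.02,0,0],"delta_rot":[0,0,0],"jaw":1.05},{"offset":[0.02,0,0],"delta_rot":[0,0,0],"jaw":1.15}]' --squeeze 3

```text
time: 27.2
position: [0.6175, 0.1404, 0.13]
tool_rot: [0.999, 0.051, -0.0, -0.0]
ft_force: [0.4, -0.5, 0.7]
grip_width: 0.0107
```

>>> drive_tool --plan '[{"offset":[0,0,0],"delta_rot":[0,0,0],"jaw":1.2},{"offset":[0,0,0],"delta_rot":[0,0,0],"jaw":1.3},{"offset":[0,0,0],"delta_rot":[0,0,0],"jaw":1.4},{"offset":[0,0,0],"delta_rot":[0,0,0],"jaw":1.6},{"offset":[0,0,0],"delta_rot":[0,0,0],"jaw":1.8},{"offset":[0,0,0],"delta_rot":[0,0,0],"jaw":2.0},{"offset":[0,0,0],"delta_rot":[0,0,0],"jaw":2.2},{"offset":[0,0,0],"delta_rot":[0,0,0],"jaw":2.4}]'

```text
time: 27.87
position: [0.6179, 0.1404, 0.1302]
tool_rot: [0.999, 0.051, 0.0, -0.0]
ft_force: [0.8, 0.9, -0.0]
grip_width: 0.0223
```

```bash
sed -i 's/range(20)/range(6)/' w.py; python3 w.py w21
```

```text
F [-0.13  0.25  0.14] [0.5  0.7  0.39] M [-0.081  0.023 -0.009]
t 28.17 p [0.6179 0.1404 0.1301] yaw 5.81 z [ 1.e-04  7.e-04 -1.e+00] F [ 0.38 -0.3  -0.46] M [-0.177  0.05   0.063] w 0.0238
```

View pics/w21.png

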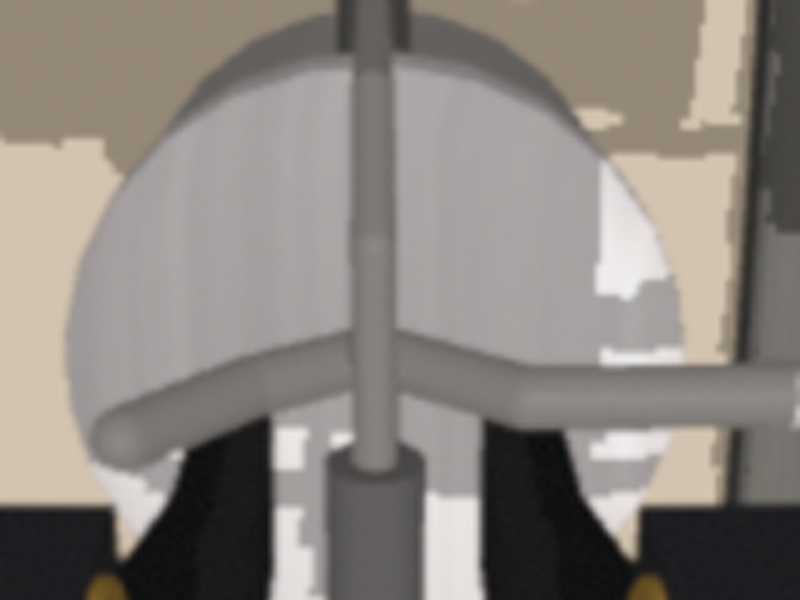

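>>> drive_tool --plan '[{"offset":[0,0,-0.3],"delta_rot":[0,0,0],"jaw":2.6},{"offset":[0,0,-0.8],"delta_rot":[0,0,0],"jaw":2.6},{"offset":[0,0,-1.5],"delta_rot":[0,0,0],"jaw":2.6},{"offset":[0,0,-2.5],"delta_rot":[0,0,0],"jaw":2.6},{"offset":[0,0,-3.5],"delta_rot":[0,0,0],"jaw":2.6},{"offset":[0,0,-4.5],"delta_rot":[0,0,0],"jaw":2.6},{"offset":[0,0,-6],"delta_rot":[0,0,0],"jaw":2.6},{"offset":[0,0,-7.5],"delta_rot":[0,0,0],"jaw":2.6}]'

```text
time: 28.83
position: [0.6179, 0.1403, 0.2066]
tool_rot: [0.999, 0.051, 0.0, -0.0]
ft_force: [0.3, -1.4, 0.2]
grip_width: 0.0259
```

>>> drive_tool --plan '[{"offset":[0,0,-1.5],"delta_rot":[0,0,0],"jaw":2.6},{"offset":[0,0,-3],"delta_rot":[0,0,0],"jaw":2.6},{"offset":[0,0,-4.5],"delta_rot":[0,0,0],"jaw":2.6},{"offset":[0,0,-6],"delta_rot":[0,0,0],"jaw":2.6},{"offset":[0,0,-7],"delta_rot":[0,0,0],"jaw":2.6},{"offset":[0,0,-8],"delta_rot":[0,0,0],"jaw":2.6},{"offset":[0,0,-8.5],"delta_rot":[0,0,0],"jaw":2.6},{"offset":[0,0,-8.5],"delta_rot":[0,0,0],"jaw":2.6}]'

```text
time: 29.5
position: [0.6186, 0.1403, 0.2917]
tool_rot: [0.999, 0.051, 0.001, -0.0]
ft_force: [1.0, -0.2, -0.7]
grip_width: 0.0261
```

```bash
python3 -c "
from h import *
st()
cv2.imwrite('pics/w22.png',camera('wrist')[:,:,::-1])
cv2.imwrite('pics/s22.png',cv2.resize(camera('scene')[150:350,200:460,::-1],None,fx=3,fy=3))
"
```

```text
t 29.5 p [0.6186 0.1403 0.2917] yaw 5.81 z [ 2.7e-03  9.0e-04 -1.0e+00] F [ 1.02 -0.19 -0.65] M [-0.083 -0.01   0.021] w 0.0261
```

View pics/w22.png

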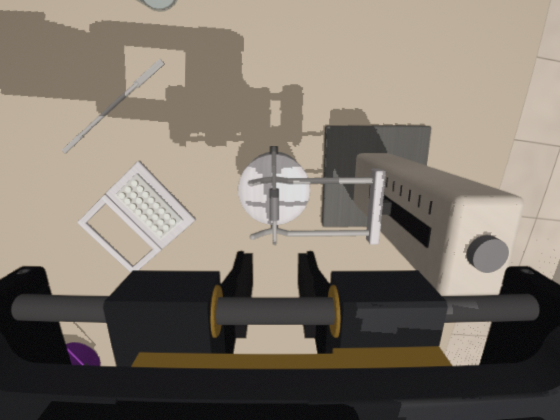

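View pics/s22.png

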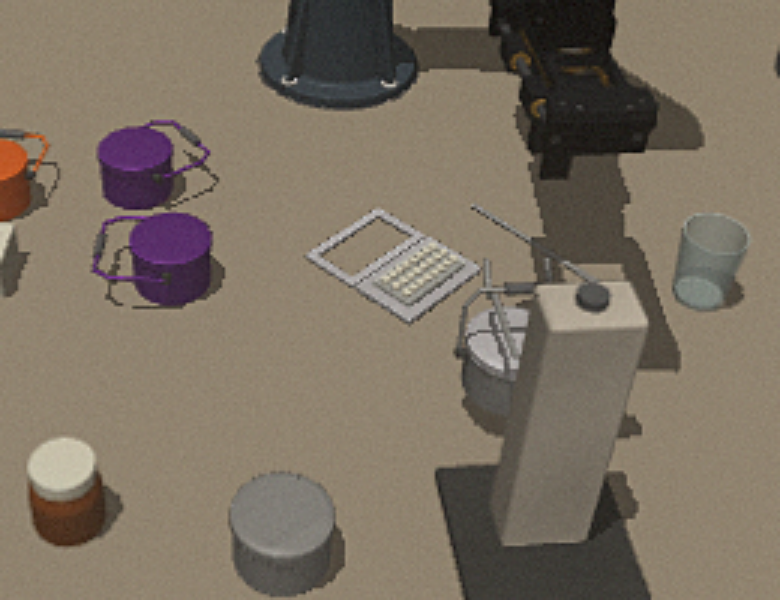

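```bash
python3 -c "
from h import *
a=camera('wrist')
for k in range(12): b=camera('wrist')
st()
print('diff',[np.abs(a[130:260,220:400].astype(int)-b[130:260,220:400]).mean(), np.abs(a[20:150,60:200].astype(int)-b[20:150,60:200]).mean()])
cv2.imwrite('pics/w23.png',cv2.resize(b[135:255,225:385,::-1],None,fx=5,fy=5,interpolation=cv2.INTER_CUBIC))
"
```

```text
t 30.25 p [0.618  0.1402 0.2901] yaw 5.81 z [ 1.e-04  7.e-04 -1.e+00] F [ 0.05 -0.13  0.58] M [-0.055  0.066 -0.029] w 0.0258
diff [np.float64(2.1596011396011394), np.float64(0.8845787545787546)]
```

View pics/w23.png

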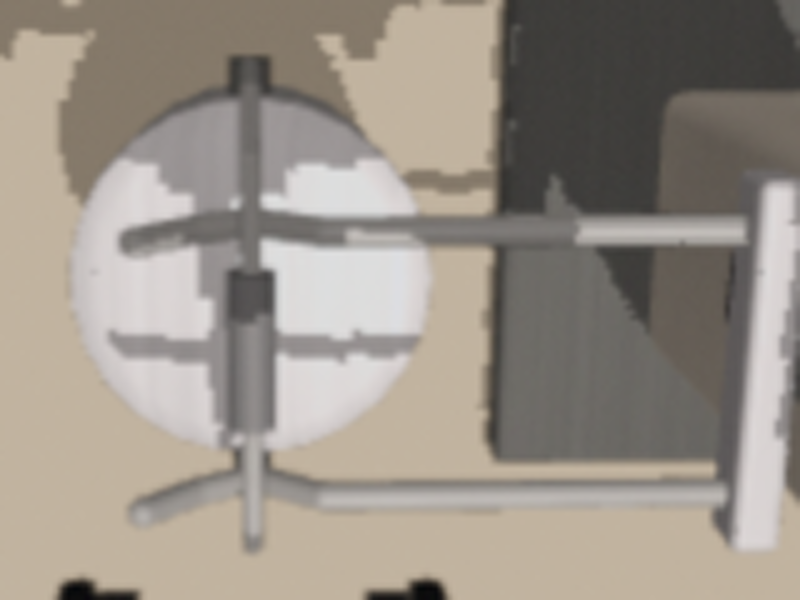

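```bash
python3 -c "
from h import *
P=[]
for k in range(24):
  b=cv2.cvtColor(camera('wrist')[135:255,225:385],cv2.COLOR_RGB2GRAY).astype(np.float32)
  if k: P.append(cv2.phaseCorrelate(p,b)[0])
  p=b
print(np.round(P,2)[::3].tolist(), np.abs(P).max(0))
s=get_obs();print(s['time'])
hand_in()"
```

```text
[[-0.02, -0.02], [-0.0, 0.02], [-0.01, 0.01], [0.01, 0.0], [-0.0, -0.01], [0.02, -0.0], [0.03, -0.0], [-0.02, 0.02]] [0.02642523 0.01997662]
31.45
the job is handed in; nothing more can be done
```

I swung the sample pot's bail upright, lifted the pot by it and hung it in both notches of the fork. I then released it, backed the gripper away and handed in at about 31 s.

- **Bail and pot:** the bail came up with the pot still standing. The pot slid about 6 mm on the bench as it swung, against the 25 mm limit.
- **Weight:** the pot weighs about 5.5 N. I lowered it at about 15 mm/s, and the fork sank about 65 mm, estimated from the arm's height. The load built at the expected 80 N/m.
- **Release:** I opened the jaws once the tool force read 0.14 ± 0.15 N, so the fork was carrying essentially all of the pot.
- **Final checks:** the wire sits in both notches with the sleeve centred between the prongs. Between wrist pictures over the last second, any motion was under 0.03 pixel. The gripper was well clear above, and no bystander looked displaced in the last pictures.
- **Sideways force:** this was not perfectly zero. While lowering, up to about 2 N appeared along the prongs, and I corrected it with shifts of up to 1 mm.
- **Not measured directly:** fork speed was not read. I inferred it from the slow lowering and the near-zero force left at release.

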